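Clear a jammed valve body from the sloping unloading nest

TASK

A brass valve body has jammed in the sloping nest. Press the pawl's thumb pad to lift the pawl off the ratchet wheel and let the forked clamp back right off; then take the valve body by its head, rock it fully from side to side until both stiff keeper shoes are knocked back, draw it out along the slope of the nest, and lower it into the grey tray without dropping it. Leave the hub, the screwdriver and the manifold where they are.

Things in the scene. Friction and masses are not known exactly. Their poses are not given: they have to be found in the camera images.
- station: Fixed aluminium station bolted to the deck, 130 mm wide, sloping up away from the robot: nest block in front, then clamp slide, ratchet wheel and pawl. Origin at deck level under the nest mouth; z vertical, x level towards the clamp end. Frame S in these notes is that of nest_mouth (mm).
- nest_mouth (a point): Centre of the pocket mouth, level with the top of the nest block (80 x 110 mm); origin of frame S. z: pocket axis, upward, leaning 30 degrees from vertical to the robot's side. y: level, across the station. x: up the slope, away from the robot. Pocket 40 mm deep. 3 mm cover strips at y beyond +-29; else the top is clear but for the fork.
- valve_centre (a point): Half-way up the jammed brass valve body (86 mm, 150 to 310 g), on its axis; z runs to its head; seated, its axes are those of S (3 degrees of play). Square head 24 (x) x 26 (y) x 40 mm, centre 23 mm above this point; below it neck 17 mm square, 15 long; collar 20 x 24.6 x 5; round-ended foot to 43 mm below. Bound by the keepers: no straight pull frees it.
- rock_pivot (a point): Point in the nest, 32 mm below nest_mouth (S 0, 0, -32), axes of S, about which the seated valve body rocks on its round foot (radius 8 mm): only about x, so its head goes sideways in +-y; pocket stops at about 9 to 10 degrees each way. About 8 N sideways at the head moves it. One full rock to each side frees it; blocked while the fork is on.
- keeper_l (a joint): Stiff steel keeper shoe, 18 mm wide, 7 thick, flush in the block's top at the +y side; its end stands in the neck groove over the collar. Metres pushed back: 0 at start, at most 0.008; stays where pushed (14 N). The neck pushes it when the head rocks to +y. Clear of the collar beyond 0.0036; a full rock gives 0.0042 to 0.005.
- keeper_r (a joint): The same shoe at the -y side, pushed back by the neck when the head rocks to -y. Metres, as keeper_l.
- fork (a joint): Steel clamp slide, a U fork with a 7 mm prong at each side of the head (S z 10 to 20, |y| 14 to 21). Metres backed off along +x: 0 clamped, 0.028 fully back (prongs end at x = 24, head free both sides). A spring (8 N) draws it back in half a second while the pawl is lifted; geared to the wheel, which catches every 6 mm if the pawl is let go early.
- pawl (a joint): Sprung pawl on a level pin along y at S x = 124, z = 78. Angle in rad: 0 in the wheel, tooth clear beyond about 0.12, stop at 0.24. Springs back when let go.
- pawl_pad (a point): Middle of the top face of the pawl's ribbed steel thumb pad (24 x 24 mm), above the ratchet wheel (60 mm diameter), at S (86, 22, 86). Pushed 7 to 8 mm along -z of S (about 5 N) it lifts the pawl's tooth; stop at 9 mm. Nothing is above it; the pin's ear starts 26 mm farther along x.
- tray: Fixed open grey plastic tray, 160 (x) x 200 (y) x 42 mm high, walls and floor 5 mm; origin in the middle of its underside. It is left or right of the station, the manifold on the other side.
- manifold: Bystander: fixed valve manifold, aluminium with five black modules, 75 x 150 x 62 mm high; origin in the middle of its underside.
- hub: Bystander: loose turned steel hub, flange 48 mm diameter, 30 mm high; origin in the middle of its underside.
- screwdriver: Bystander: loose lying screwdriver with black handle, about 200 mm long; origin near its middle.
There are look-alikes about, which are no part of the job. Of the things like the part that bears valve_centre, leave any that is purple; of the rest the smaller one is meant.

How it is judged:
By the outcome, as a careful person would: the job done as asked, in the order asked, and still so for the second after the job is handed in, with the robot touching nothing.
It also fails if it takes over 54 s, if anything falls off the work surface, if the arm or the gripper's body presses on something with over 40 N, if the wrist force passes 120 N, or if a joint passes its speed limit or range.

ROBOT

A 6-joint arm with a two-finger parallel gripper is mounted at the origin on the work surface. World frame = base frame: x ahead of the robot, y to its left, z up, the work surface at z = 0. Lengths are in m, angles in degrees, forces in N, time in s.
With the tool pointing down it reaches from about 0.4 to 0.825 m from the base axis. Payload 7 kg.
Tool frame: the origin (TCP) lies midway between the tips of the shut fingers; the grasp point (between the pads) lies r.grasp_offset behind it (r.grasp_offset is the distance from the TCP to the grasp point, in m); z points along the fingers, y is the direction in which the jaws open and shut (so a half turn about z gives the same grasp; the last joint's range is limited). The gripper opens to 88 mm and grips with 3 to 60 N. Pads are 19 mm wide; open, the fingers measure 130 mm over their backs; the gripper's body (78 mm by 193 mm) begins 47 mm behind the grasp point.
Start: joints at [89.846, 20.546, 0.682, 0, -70.136, -16.507], TCP at [0.194, 0.647, 0.197] pointing down, gripper open.
Joint ranges: [-176.03, 176.03], [-82.01, 121.73], [-58.28, 71.71], [-173.87, 95.51], [-174.79, -0.11], [-173.66, 173.66]. Speed limits (degrees/s): [136.94, 136.94, 172.46, 180, 180, 180].

INTERFACE

Orientations are given as [roll, pitch, yaw] about the fixed x, y, z axes, in that order (R = Rz(yaw) Ry(pitch) Rx(roll)).
In Python, from plant import status, imaging, r gives the robot as it stands.
- The arm moves only by the tool apply_moves, never from a script. Its argument "moves" is a list of rows, each a list of 6 numbers: the shift along the tool's x, y, z in units of 200 mm (1.0 is 200 mm), then the turn, a rotation vector about the tool's x, y, z in units of 90 degrees (1.0 is 90 degrees). In form: [[tx, ty, tz, rx, ry, rz], ...]. A call has 1 to 12 rows; each row is the pose to reach, as a shift and turn from the pose measured when the call began, along the tool's axes at that moment; what a row does not reach only later rows make up. A row lasts 1/8 s, in which the tool goes at most 62.5 mm and 10.7 degrees, less where a joint would pass 70% of its speed; a pose out of reach is approached as far as the arm can. A call with a number of a shift or a turn outside -1 to 1 is refused whole. A call with a gripper value outside its range is refused whole. "hand" is the closure, from -1 (fully open) to 1 (shut), set as the call begins (left out, the last holds). The fingers move at their own pace and stop on an object; "grip_force" is the grip in N (left out, the last holds). Time passes only in rows, so rows that repeat a pose let the fingers close. It gives the time, the measured TCP pose, the force and the opening at its end, in the units of the state.
- status.get_state(): the state, without advancing time (a new reading comes with each control period).
- imaging.capture(name): name is "side" or "top" or "wrist"; returns (picture, depth): 384x512x3 uint8, blue, green, red; 384x512 float32, m along the optical axis (not along the pixel's ray), 0 where there is no reading.
- imaging.camera_info(name): a dict with "fx", "fy", "cx", "cy" (pixels), "T" (4x4, takes a point from camera to world coordinates). Camera axes: x right, y up, looking along -z (the intrinsics and any distortion apply to the point x, -y, -z); pixel columns grow to the right and rows downward; lengths in m; the calibration is good to about 2 mm. A picture is of the moment at which its call begins: read the wrist's pose just before it. camera_info takes no time and is no camera call; for the wrist camera it gives the pose at the moment of the call.
- r.close_job(): hands the job in, once; it reports no verdict.
The state is a dict: "time_s": time; "joints": joint angles; "qd": joint speeds; "joint_torque": joint torques, N m; "tcp_pos": TCP position; "eef_rot": TCP orientation; "contact_force": force on the tool from outside, world axes, zero at the start; "moment": the same for the moment, N m; "gripper_width": finger opening in m.
Only numpy, scipy, OpenCV 4.12 (cv2) and the standard library are available. Lean on these libraries where they do the work, as an engineer would, in place of code of your own. Each camera call takes 0.05 s, during which the arm holds its last target.

## Working session

There is one attempt and no reset: what is moved stays moved. The work goes in short steps, Python scripts to look and compute and a tool call to move; the robot and the scene stay as the last step left them, time stands still between calls to the robot, and variables do not carry over. Pictures are saved under pics/ and viewed, and the job is handed in when it is done.

Besides the shell and the picture viewer there is one more tool, called after "Call:" by a JSON object that holds its "fn" and its "kwargs". apply_moves: Moves the arm, as the interface text tells. Its arguments: {"type":"object","properties":{"moves":{"type":"array","items":{"type":"array","items":{"type":"number"}}},"hand":{"type":"number"},"grip_force":{"type":"number"}},"required":["moves"]}

```bash
ls; mkdir -p pics
python3 - <<'E'
from plant import status, imaging, r
import cv2
s=status.get_state(); print(s, r.grasp_offset)
for n in ("side","top","wrist"):
    p,d=imaging.capture(n); cv2.imwrite(f"pics/{n}0.png",p)
    import numpy as np; np.save(f"pics/{n}0.npy",d)
    print(n,imaging.camera_info(n))
E
```

```text
pics
{'time_s': 0.0, 'joints': array([ 8.98456465e+01,  2.05926024e+01,  6.33978281e-01, -1.97047281e-02,
       -7.01365047e+01, -1.65080022e+01]), 'qd': array([-0.08859112, -0.06155604, -0.07672663,  0.02456897,  0.08916637,
       -0.15383646]), 'joint_torque': array([ 1.81636486e-03, -5.82715094e+01,  2.93042368e+01,  6.99685916e+00,
        6.86911939e-03, -1.71038846e-04]), 'tcp_pos': array([0.19340937, 0.64613244, 0.19561242]), 'eef_rot': array([ 1.79903529e+02, -9.27327815e-03, -1.66690586e+01]), 'contact_force': array([-0.08642217, -0.22300671,  0.68773204]), 'moment': array([-0.00669904,  0.01292175,  0.05345557]), 'gripper_width': 0.08750858966546635} 0.0188
side {'fx': 450.29960287232205, 'fy': 450.29960287232205, 'cx': 252.15022665099121, 'cy': 188.32647230088998, 'T': array([[ 0.9929419 ,  0.07306998, -0.09341927,  0.41424336],
       [-0.11833536,  0.66313884, -0.73908296, -0.9892963 ],
       [ 0.00794517,  0.74492124,  0.6671051 ,  1.06641511],
       [ 0.        ,  0.        ,  0.        ,  1.        ]])}
top {'fx': 482.6675049779759, 'fy': 482.6675049779759, 'cx': 261.0978217828467, 'cy': 182.6523768160769, 'T': array([[-0.00990527,  0.98607302, -0.1660177 ,  0.36938186],
       [-0.99984007, -0.01223897, -0.01303982,  0.00725162],
       [-0.0148901 ,  0.16586199,  0.98603655,  1.27915802],
       [ 0.        ,  0.        ,  0.        ,  1.        ]])}
wrist {'fx': 307.8946800601074, 'fy': 307.8946800601074, 'cx': 254.79539577435028, 'cy': 195.4537409007688, 'T': array([[-0.28731852,  0.91301471,  0.28957246,  0.27241587],
       [-0.95783371, -0.27438725, -0.08524209,  0.62326491],
       [ 0.0016277 , -0.30185389,  0.95335281,  0.38442244],
       [ 0.        ,  0.        ,  0.        ,  1.        ]])}
```

View pics/side0.png

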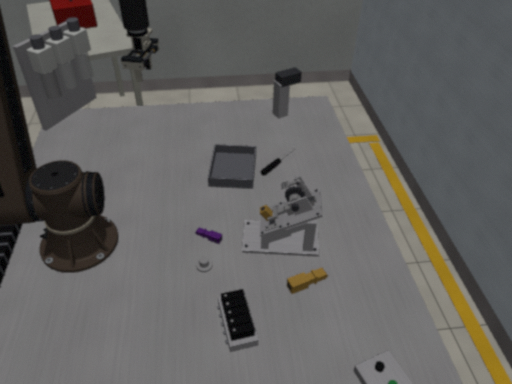

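View pics/top0.png

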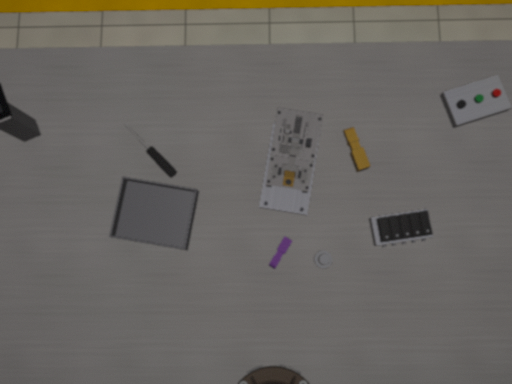

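View pics/wrist0.png

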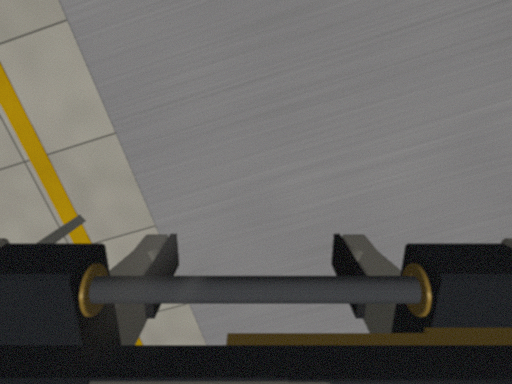

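Top view: the things that could be taken for the valve body are a brass one in the nest (288,178), a larger orange one lying at (357,149) and a purple one lying at (280,252). I choose the small brass one in the nest and check it in a close crop.

```bash
cat > h.py <<'E'
import numpy as np, cv2
from scipy.spatial.transform import Rotation as R
def info(n):
    from plant import imaging
    return imaging.camera_info(n)
def ray(c,u,v):
    d=np.array([(u-c['cx'])/c['fx'],-(v-c['cy'])/c['fy'],-1.0]); T=c['T']
    return T[:3,3],T[:3,:3]@d      # depth param along optical axis
def onplane(c,u,v,z):
    o,d=ray(c,u,v); return o+d*(z-o[2])/d[2]
def tri(c1,p1,c2,p2):
    o1,d1=ray(c1,*p1);o2,d2=ray(c2,*p2)
    A=np.stack([d1,-d2],1); t=np.linalg.lstsq(A,o2-o1,rcond=None)[0]
    a=o1+t[0]*d1;b=o2+t[1]*d2
    return (a+b)/2,np.linalg.norm(a-b)
def cloud(c,d):
    v,u=np.mgrid[0:d.shape[0],0:d.shape[1]]
    P=np.stack([(u-c['cx'])/c['fx']*d,-(v-c['cy'])/c['fy']*d,-d],-1)
    return P@c['T'][:3,:3].T+c['T'][:3,3]
def proj(c,P):
    p=(np.asarray(P)-c['T'][:3,3])@c['T'][:3,:3]
    return np.array([c['cx']+c['fx']*p[0]/-p[2], c['cy']-c['fy']*p[1]/-p[2]])
E
python3 - <<'E'
from h import *
t=cv2.imread('pics/top0.png'); s=cv2.imread('pics/side0.png')
a=cv2.resize(t[100:220,250:330],None,fx=5,fy=5,interpolation=cv2.INTER_CUBIC)
b=cv2.resize(s[170:260,235:335],None,fx=6,fy=6,interpolation=cv2.INTER_CUBIC)
cv2.imwrite('pics/tc.png',a);cv2.imwrite('pics/sc.png',b)
c=info('top');d=np.load('pics/top0.npy');P=cloud(c,d)
cs=info('side');ds=np.load('pics/side0.npy');Q=cloud(cs,ds)
for n,u,v in [('valve',288,178),('orange',357,149),('purple',280,252),('hub',322,259),('manif',402,227),('tray',156,214),('traycorners',124,179),('',197,190),('',188,248),('',112,236),('plate',290,202),('bpl',261,207),('',307,214),('',321,116),('',277,108)]:
    print(n,P[v,u].round(4))
print('side valve',Q[212,266])
E
```

```text
valve [ 0.5729 -0.0425  0.1333]
orange [ 0.6645 -0.2292  0.0399]
purple [ 0.3992 -0.023   0.0226]
hub [ 0.3802 -0.1297  0.0303]
manif [ 0.4571 -0.3285  0.0633]
tray [0.5028 0.3038 0.0065]
traycorners [0.5927 0.3834 0.0371]
 [0.5618 0.1917 0.0327]
 [ 0.4126  0.2185 -0.0007]
 [0.4437 0.4069 0.043 ]
plate [ 0.53   -0.0519  0.0115]
bpl [0.5179 0.025  0.0087]
 [ 0.4978 -0.096   0.01  ]
 [ 0.7155 -0.1224  0.1693]
 [ 0.7947 -0.0219 -0.0053]
side valve [ 0.57306521 -0.06297452  0.13289634]
```

View pics/tc.png

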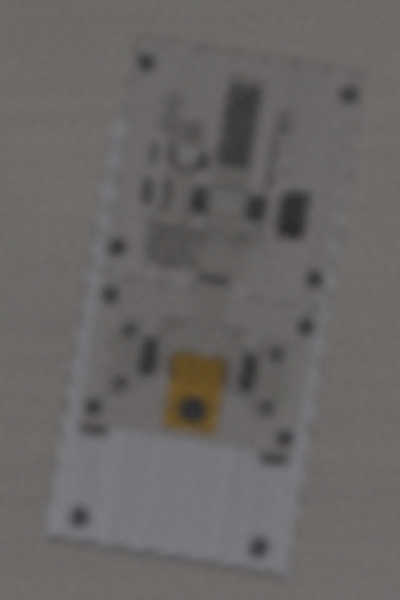

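View pics/sc.png

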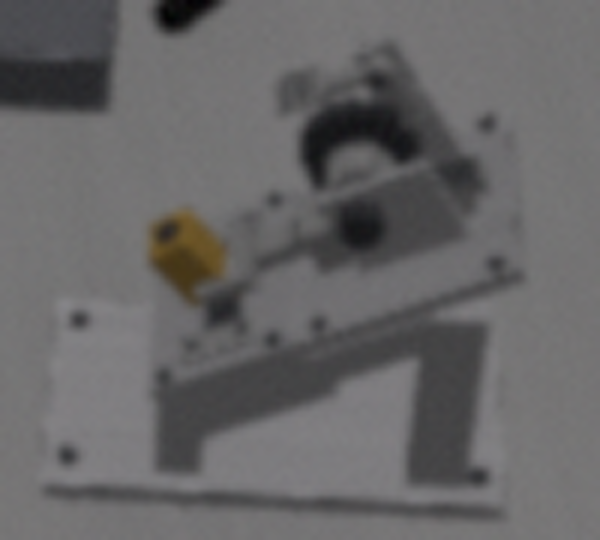

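The crops show the brass head in the fork of the sloping nest, with a pale rim at S +y (left in top view). This is the smaller orange one, so the choice stands. I estimate the station yaw and head roughly, then plan a wrist look.

```bash
cat >> h.py <<'E'
def S_axes(psi):
    p=np.radians(psi);c,s=np.cos(p),np.sin(p);k=np.sqrt(3)/2
    return np.array([[k*c,k*s,.5],[-s,c,0],[-.5*c,-.5*s,k]]).T   # columns x,y,z
def tool_R(psi):
    A=S_axes(psi); return np.stack([A[:,0],-A[:,1],-A[:,2]],1)
def state():
    from plant import status
    s=status.get_state(); return s,np.array(s['tcp_pos']),R.from_euler('xyz',s['eef_rot'],degrees=True).as_matrix()
def rel(p0,R0,p,Rm):
    """row taking pose p0,R0 to p,Rm in move units"""
    t=R0.T@(p-p0)/.2; w=R.from_matrix(R0.T@Rm).as_rotvec()/(np.pi/2)
    return np.r_[t,w]
def brass(im):
    h=cv2.cvtColor(im,cv2.COLOR_BGR2HSV); return cv2.inRange(h,(10,120,60),(30,255,255))
E
python3 - <<'E'
from h import *
ct,cs=info('top'),info('side')
res={}
for n in('top','side'):
    m=brass(cv2.imread(f'pics/{n}0.png'))
    k,l,st,ce=cv2.connectedComponentsWithStats(m)
    for i in range(1,k):
        if 60<st[i,4]<2000: print(n,st[i],ce[i])
# base-plate corners
a=onplane(ct,260,207,.01);b=onplane(ct,307,214.4,.01);print(a,b,np.degrees(np.arctan2(*(a-b)[1::-1])))
E
```

```text
top [344 128  26  42 474] [356.41561181 149.52953586]
top [284 171  10  15  98] [288.58163265 176.98979592]
side [261 206  11  13  86] [265.98837209 211.76744186]
side [288 268  39  25 460] [305.38695652 279.3173913 ]
[0.51781931 0.02758548 0.01      ] [ 0.49678096 -0.09602517  0.01      ] 80.34090253099775
```

Run:
```python
from h import *
h,e=tri(info('top'),(288.6,177),info('side'),(266,211.8));print('head',h,e)
A=S_axes(-9.7); mouth=h-A@[0,0,.030]; print('mouth',mouth)
s,p,Rm=state()
Rt=tool_R(-9.7)
tgt=mouth+A@[.030,0,.150]; print('tgt',tgt)
print(rel(p,Rm,tgt,Rt))
# via: rotation full done in call 2.. split translation
print(Rm.T@(tgt-p))
```

```text
head [ 0.57729367 -0.04481372  0.11565528] 0.0023181076875035374
mouth [ 0.59207922 -0.04734106  0.08967452]
tgt [ 0.54376079 -0.03908184  0.23457833]
[ 2.66073429  2.78080274 -0.18979091  0.02102366  0.33288296 -0.07540193]
[ 0.53214686  0.55616055 -0.03795818]
```

Call:
{"fn": "apply_moves", "kwargs": {"moves": [[0.2,0.2,-0.1,0,0,0],[0.4,0.4,-0.2,0,0,0],[0.6,0.6,-0.3,0,0,0],[0.8,0.8,-0.4,0,0,0],[0.9,0.95,-0.4,0,0,0],[0.9,0.95,-0.4,0,0,0]]}}

```text
time_s: 0.9
tcp_pos: [0.312, 0.4107, 0.277]
eef_rot: [-180.0, 0.0, -16.8]
contact_force: [-0.7, 1.0, 0.1]
gripper_width: 0.0874
```

Call:
{"fn": "apply_moves", "kwargs": {"moves": [[0.2,0.2,0,0,0,0],[0.4,0.4,0,0,0,0],[0.6,0.6,0,0,0,0],[0.8,0.8,0,0,0,0],[0.9,0.95,0,0,0,0],[0.9,0.95,0,0,0,0]]}}

```text
time_s: 1.65
tcp_pos: [0.4299, 0.1754, 0.2766]
eef_rot: [180.0, 0.0, -16.9]
contact_force: [-0.2, 0.3, 0.4]
gripper_width: 0.0878
```

```bash
cat > goto.py <<'E'
import sys
from h import *
psi=-9.7
E
python3 - <<'E'
from h import *
s,p,Rm=state();print(p,s['joints'].round(1),s['time_s'])
A=S_axes(-9.7); mouth=np.array([.592,-.0473,.0897])
print(rel(p,Rm,mouth+A@[.030,0,.150],tool_R(-9.7)))
E
```

```text
[0.42992753 0.17537488 0.27663459] [ 46.6  -2.5 -16.9  -0.  -75.6  26.5] 1.65
[ 0.85668914  0.85963928  0.21004777  0.02124423  0.33315118 -0.07865919]
```

Call:
{"fn": "apply_moves", "kwargs": {"moves": [[0.2,0.2,0,0,0.1,0],[0.4,0.4,0,0,0.2,-0.04],[0.6,0.6,0,0.02,0.3,-0.08],[0.8,0.8,0.1,0.02,0.333,-0.08],[0.857,0.86,0.21,0.021,0.333,-0.08],[0.857,0.86,0.21,0.021,0.333,-0.08],[0.857,0.86,0.21,0.021,0.333,-0.08]]}}

```text
time_s: 2.52
tcp_pos: [0.5444, -0.0381, 0.2353]
eef_rot: [180.0, -30.0, -9.5]
contact_force: [-0.0, -0.0, -0.6]
gripper_width: 0.0878
```

Run:
```python
from h import *
from plant import imaging
s,p,Rm=state();print(p,s['eef_rot'],s['joints'].round(1))
c=info('wrist');im,d=imaging.capture('wrist');cv2.imwrite('pics/w1.png',im);np.savez('pics/w1.npz',d=d,**c)
```

```text
[ 0.54436318 -0.03810417  0.23533053] [179.95603898 -30.01167109  -9.52806612] [ 26.9 -12.3 -50.   34.  -32.1  27.6]
```

View pics/w1.png

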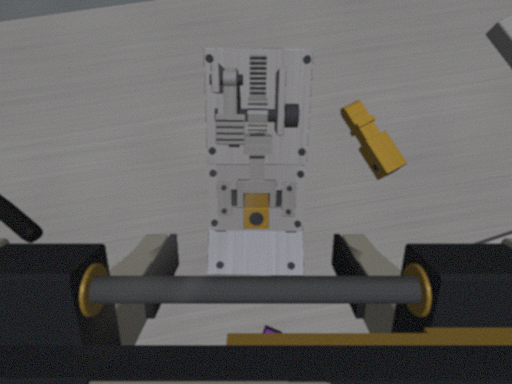

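Run:
```python
from h import *
im=cv2.imread('pics/w1.png')
cv2.imwrite('pics/w1c.png',cv2.resize(im[45:165,195:325],None,fx=5,fy=5,interpolation=cv2.INTER_CUBIC))
cv2.imwrite('pics/w1d.png',cv2.resize(im[155:245,195:325],None,fx=6,fy=6,interpolation=cv2.INTER_CUBIC))
z=np.load('pics/w1.npz');P=cloud(z,z['d'])
for n,u,v in [('pad',230,130),('pad',226,120),('headtop',256,218),('headtop',266,211),('plate',225,186),('plate',290,186),('plate',222,222),('plate',290,222)]:
    print(n,P[v,u].round(4))
```

```text
pad [ 0.629  -0.0318  0.2082]
pad [ 0.6356 -0.03    0.2132]
headtop [ 0.5659 -0.0428  0.1306]
headtop [ 0.5706 -0.0537  0.1347]
plate [ 0.6111 -0.0153  0.1044]
plate [ 0.5989 -0.0872  0.1046]
plate [ 0.5756 -0.0038  0.0764]
plate [ 0.562  -0.083   0.0787]
```

View pics/w1c.png

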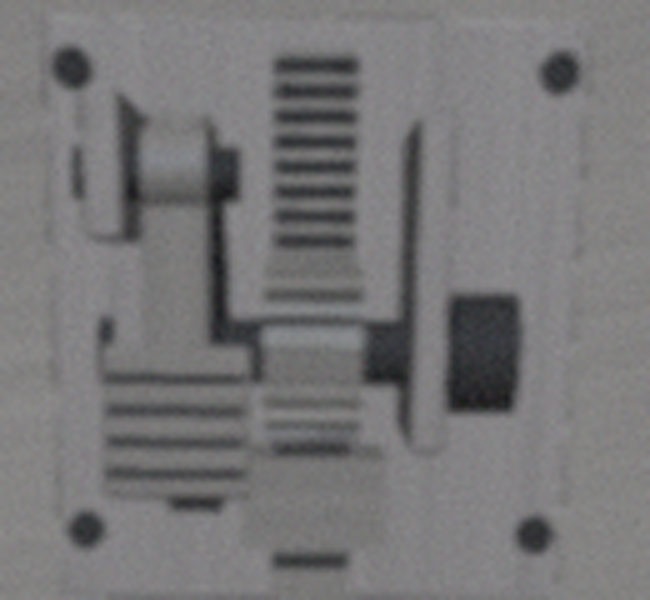

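View pics/w1d.png

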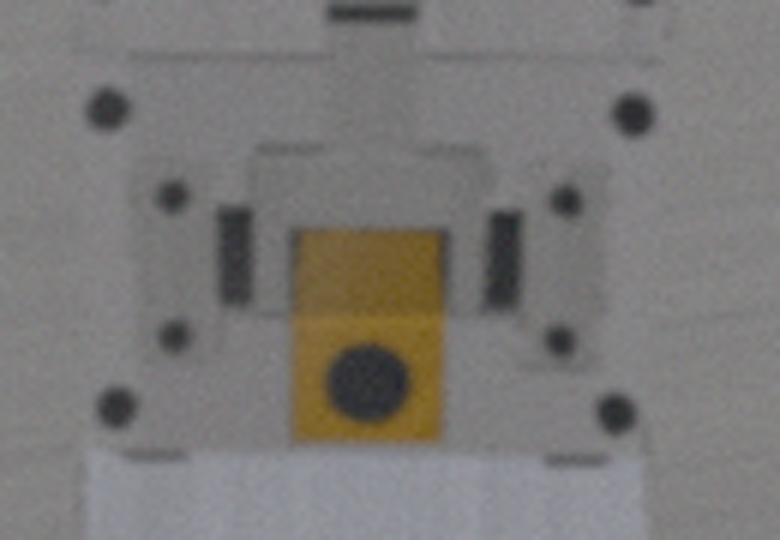

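The pad is the ribbed square centred at about (230,129) in w1, on the left, which is S +y. The head's top face is centred at (256,218). Next I refine the yaw and work out the pad approach.

Run:
```python
from h import *
z=np.load('pics/w1.npz');P=cloud(z,z['d'])
A=S_axes(-9.7);n=A[:,2]
pts=np.array([P[v,u] for u,v in [(225,186),(290,186),(222,222),(290,222)]]); print('n off',(pts-pts.mean(0))@n)
def onp(u,v,o0,n):
    o,d=ray(z,u,v); return o+d*((o0-o)@n)/(d@n)
o0=pts.mean(0)
f=lambda x,y,ox=195,oy=155,k=6:(ox+(x+.5)/k-.5,oy+(y+.5)/k-.5)
for a,b in [((108,109),(633,115)),((118,408),(616,414)),((173,196),(566,201)),((175,337),(560,341))]:
    v=onp(*f(*a),o0,n)-onp(*f(*b),o0,n);print(np.degrees(np.arctan2(v[1],v[0]))-90,np.linalg.norm(v))
g=lambda x,y:f(x,y,195,45,5)
for a,b in [((71,68),(560,73)),((86,530),(533,535))]:
    v=onp(*g(*a),o0,n)-onp(*g(*b),o0,n);print('back',np.degrees(np.arctan2(v[1],v[0]))-90,np.linalg.norm(v))
print('frontback', onp(*f(118,408),o0,n)-onp(*f(108,109),o0,n))
# pad plane from depth
u0,v0,u1,v1=217,115,244,143
q=P[v0:v1,u0:u1].reshape(-1,3);print('pad depth pts z along n: ',np.percentile((q-o0)@n,[5,25,50,75,95]))
hh=P[209:228,245:268].reshape(-1,3);print('head',np.percentile((hh-o0)@n,[5,25,50,75,95]))
bl=P[160:230,210:300].reshape(-1,3);print('block',np.percentile((bl-o0)@n,[5,25,50,75,95]))
```

```text
n off [ 0.00235834  0.00247536 -0.00346447 -0.00136923]
-10.167547142429484 0.09762683971165298
-10.228479939945515 0.09749048250902502
-10.242090179064647 0.07415668549501579
-10.133398080628865 0.07442230272749727
back -10.058304428768238 0.09785027018625786
back -10.143999589042537 0.09757381350572913
frontback [-0.05112051  0.00913532 -0.02998114]
pad depth pts z along n:  [0.08243253 0.08315584 0.08369427 0.08427092 0.08498192]
head [0.04282186 0.04370027 0.04435468 0.04505437 0.04580742]
block [-0.00334014 -0.00241119 -0.00115273  0.01670125  0.04424809]
```

Run:
```python
from h import *
z=np.load('pics/w1.npz');P=cloud(z,z['d'])
A=S_axes(-10.15);n=A[:,2]
bl=np.concatenate([P[v-2:v+3,u-2:u+3].reshape(-1,3) for u,v in [(215,186),(297,186),(225,222),(285,222)]]);s0=np.median(bl@n)
print(s0,[np.median(P[v-2:v+3,u-2:u+3].reshape(-1,3)@n) for u,v in [(215,186),(297,186),(225,222),(285,222)]])
def onz(u,v,h):
    o,d=ray(z,u,v); return o+d*(s0+h-o@n)/(d@n)
f=lambda x,y,ox=195,oy=155,k=6:(ox+(x+.5)/k-.5,oy+(y+.5)/k-.5)
g=lambda x,y:f(x,y,195,45,5)
head=onz(*f(367,378),.046);pad=onz(*g(176,420),.086)
print(head,pad,'pad in S from head',(A.T@(pad-head))*1e3)
hs=[onz(*f(*q),0.0) for q in [(108,109),(633,115),(118,408),(616,414)]]
print('holes in S rel head',[(A.T@(q-head)*1e3).round(1) for q in hs])
ctr=[onz(*f(*q),0.0) for q in [(90,448),(645,455)]];print('front edge',[(A.T@(q-head)*1e3).round(1) for q in ctr])
m=pad-A@[.086,.022,.086];m2=head-A@[0,0,.046];print('mouth pad/head',m,m2)
s,p,Rm=state();Rt=tool_R(-10.15)
print(rel(p,Rm,pad+n*.035,Rt))
```

```text
-0.21633094908674055 [np.float64(-0.2164440733306317), np.float64(-0.21615882793874763), np.float64(-0.21629573351297743), np.float64(-0.2163604956628618)]
[ 0.56651938 -0.04263774  0.12961813] [ 0.62919523 -0.03187031  0.21033024] pad in S from head [92.14217526 21.64402181 40.        ]
holes in S rel head [array([ 35.2,  48.9, -46. ]), array([ 35.1, -49.4, -46. ]), array([-25.2,  48.9, -46. ]), array([-25.4, -49.2, -46. ])]
front edge [array([-33.8,  54.7, -46. ]), array([-34.1, -55.4, -46. ])]
mouth pad/head [ 0.59433272 -0.04797874  0.09285205] [ 0.58915942 -0.04669094  0.08978096]
[ 0.29400186 -0.09975664  0.14129718 -0.0034277  -0.00050241  0.00623027]
```

The head leans about 5 mm towards the robot at its top, within its play. The hole pattern and the pad agree on the mouth. Now I go over the pad with the fingers shut and look a second time.

Call:
{"fn": "apply_moves", "kwargs": {"moves": [[0.1,-0.03,0.05,0,0,0],[0.2,-0.07,0.1,0,0,0.006],[0.294,-0.1,0.141,-0.003,0,0.006],[0.294,-0.1,0.141,-0.003,0,0.006],[0.294,-0.1,0.141,-0.003,0,0.006]], "hand": 1, "grip_force": 10}}

```text
time_s: 3.2
tcp_pos: [0.6117, -0.0279, 0.2409]
eef_rot: [-180.0, -30.0, -10.1]
contact_force: [0.0, -0.5, 0.6]
gripper_width: 0.0433
```

Run:
```python
from h import *
from plant import imaging
s,p,Rm=state();print(p,s['eef_rot'],s['joints'].round(1),s['gripper_width'],s['contact_force'])
c=info('wrist');im,d=imaging.capture('wrist');cv2.imwrite('pics/w2.png',im);np.savez('pics/w2.npz',d=d,**c)
```

```text
[ 0.61171064 -0.02786857  0.24085374] [-179.9599125   -30.04439288  -10.07310056] [ 24.   -4.9 -43.2  33.5 -30.4  29.9] 0.04327066175560063 [ 0.03686629 -0.48044344  0.5828304 ]
```

View pics/w2.png

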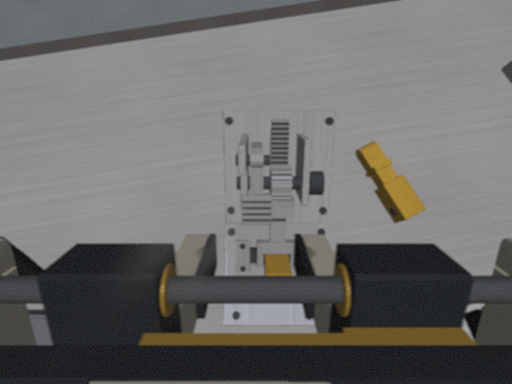

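Pad at about (257,208) in w2, as predicted; the fingers are still closing. I triangulate it.

Run:
```python
from h import *
im=cv2.imread('pics/w2.png');cv2.imwrite('pics/w2c.png',cv2.resize(im[180:240,220:320],None,fx=7,fy=7,interpolation=cv2.INTER_CUBIC))
```

```text
(no output)
```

View pics/w2c.png

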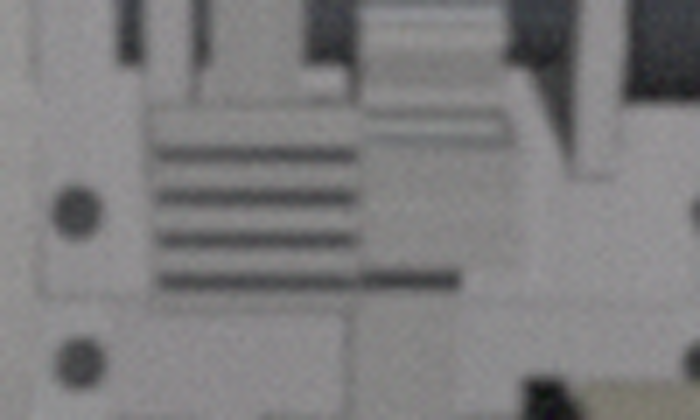

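Run:
```python
from h import *
z1=np.load('pics/w1.npz');z2=np.load('pics/w2.npz')
f=lambda x,y,ox,oy,k:(ox+(x+.5)/k-.5,oy+(y+.5)/k-.5)
A=S_axes(-10.15)
for a,b in [((176,420),(255,206)),((176,426),(256,218))]:
    print(tri(z1,f(*a,195,45,5),z2,f(*b,220,180,7)))
P=cloud(z2,z2['d']);q=P[198:220,244:268].reshape(-1,3);print('depth h',np.median(q@A[:,2])+.21633)
pad=np.array([.6292,-.0319,.2103]);s,p,Rm=state()
print('tip in S rel pad',A.T@(p-pad)*1e3)
print(rel(p,Rm,pad+A[:,2]*.002,tool_R(-10.15)))
```

```text
(array([ 0.62987414, -0.03181472,  0.20886245]), np.float64(8.650024675949445e-05))
(array([ 0.62834729, -0.03166   ,  0.20993695]), np.float64(0.00010645312924384468))
depth h 0.08593850705077064
tip in S rel pad [-0.35436745  0.6198114  35.51963801]
[ 0.00161503  0.00332612  0.16759542 -0.0008558  -0.00058296  0.00066184]
```

Call:
{"fn": "apply_moves", "kwargs": {"moves": [[0,0,0.05,0,0,0],[0,0,0.1,0,0,0],[0,0,0.15,0,0,0],[0,0,0.15,0,0,0]]}}

```text
time_s: 3.75
tcp_pos: [0.626, -0.0314, 0.2134]
eef_rot: [180.0, -29.9, -10.1]
contact_force: [0.2, -0.3, -0.4]
gripper_width: 0.0019
```

Call:
{"fn": "apply_moves", "kwargs": {"moves": [[0,0,0.02,0,0,0],[0,0,0.035,0,0,0],[0,0,0.05,0,0,0],[0,0,0.05,0,0,0]]}}

```text
time_s: 4.25
tcp_pos: [0.6308, -0.0324, 0.2045]
eef_rot: [179.9, -29.9, -10.1]
contact_force: [0.0, 0.2, 0.7]
gripper_width: 0.0007
```

Run:
```python
from h import *
A=S_axes(-10.15);pad=np.array([.6292,-.0319,.2103]);s,p,Rm=state()
print((A.T@(p-pad)*1e3).round(1),(A.T@s['contact_force']).round(1),s['time_s'],s['gripper_width'])
```

```text
[-1.4 -0.2 -5.9] [0.4 0.2 0.6] 4.25 0.0007257251641231166
```

Call:
{"fn": "apply_moves", "kwargs": {"moves": [[0,0,0.01,0,0,0],[0,0,0.015,0,0,0],[0,0,0.015,0,0,0]]}}

```text
time_s: 4.62
tcp_pos: [0.6323, -0.0327, 0.2018]
eef_rot: [179.9, -29.9, -10.1]
contact_force: [-0.4, 0.2, -0.1]
gripper_width: 0.0007
```

Run:
```python
from h import *
from plant import imaging
A=S_axes(-10.15);pad=np.array([.6292,-.0319,.2103]);s,p,Rm=state()
print((A.T@(p-pad)*1e3).round(1),(A.T@s['contact_force']).round(1),s['time_s'])
c=info('wrist');im,d=imaging.capture('wrist');cv2.imwrite('pics/w3.png',im[100:384,130:380].repeat(2,0).repeat(2,1))
im,d=imaging.capture('side');cv2.imwrite('pics/s3.png',cv2.resize(im[150:260,225:345],None,fx=5,fy=5,interpolation=cv2.INTER_CUBIC))
```

```text
[-1.5 -0.3 -9. ] [-0.4  0.1  0.1] 4.625
```

View pics/w3.png

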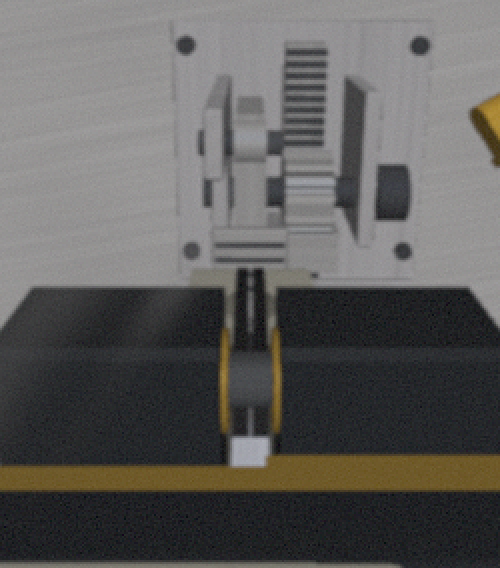

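View pics/s3.png

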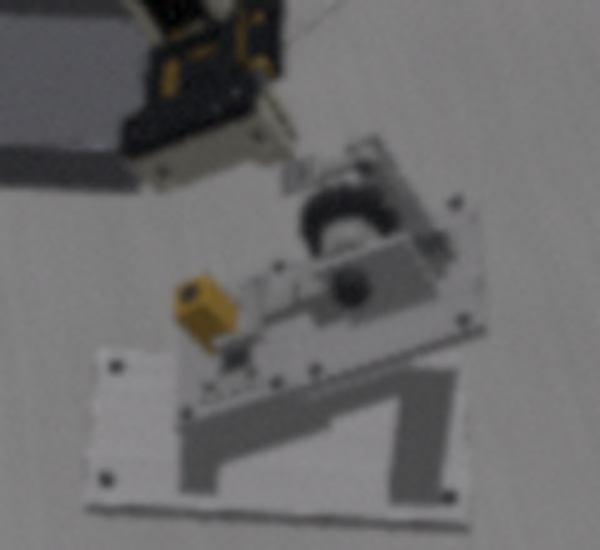

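Run:
```python
from h import *
s,p,Rm=state();c=info('side');w=info('wrist')
q=proj(c,p);print('side tcp',q,(q-[225,150])*5)
q=proj(w,p);print('wrist tcp',q,(q-[130,100])*2)
pad=np.array([.6292,-.0319,.2103])
for n,cc,o,k in(('side',c,[225,150],5),('wrist',w,[130,100],2)):
    q=proj(cc,pad);print(n,'pad',q,(q-o)*k)
from plant import imaging
im,d=imaging.capture('side');P=cloud(c,d)
cv2.imwrite('pics/s3f.png',cv2.resize(im[100:220,190:330],None,fx=5,fy=5,interpolation=cv2.INTER_CUBIC))
A=S_axes(-10.15)
for u,v in [(282,181),(284,186),(283,184),(278,179),(270,180),(280,176),(285,181)]: print(u,v,(A.T@(P[v,u]-pad)*1e3).round(1))
```

```text
side tcp [285.45364579 186.15458105] [302.26822896 180.77290526]
wrist tcp [255.19213394 228.24879218] [250.38426787 256.49758435]
side pad [284.51299125 183.86949355] [297.56495625 169.34746776]
wrist pad [254.85181583 231.82133848] [249.70363166 263.64267695]
282 181 [  3.8 -13.2  23.1]
284 186 [-1.7 -8.2 -0.2]
283 184 [-5.1  2.3 -0.3]
278 179 [ 27.7 -88.4  91.4]
270 180 [  6.7 -86.5  96.3]
280 176 [ 36.7 -87.6  97.5]
285 181 [ -96.6  261.8 -192.1]
```

View pics/s3f.png

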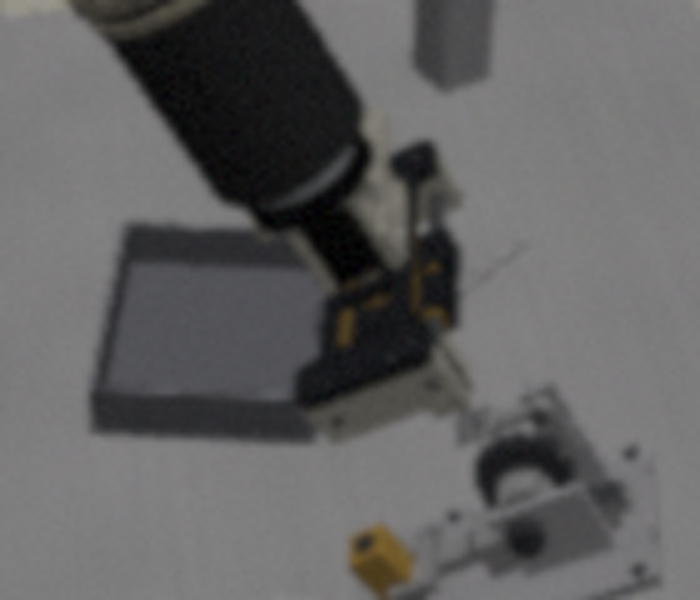

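Contact force reads zero although the TCP should be below the pad, so I check where the finger tips really are from wrist depth.

Run:
```python
from h import *
from plant import imaging
s,p,Rm=state();c=info('wrist');im,d=imaging.capture('wrist')
P=(cloud(c,d)-p)@Rm*1e3
for v in range(205,262,4): print(v,[ (tuple(P[v,u].round(0).astype(int)) if d[v,u]>0 else 0) for u in (232,245,252,255,258,265,278)])
cv2.imwrite('pics/w3c.png',cv2.resize(im[200:270,205:305],None,fx=7,fy=7,interpolation=cv2.INTER_CUBIC))
```

```text
205 [(np.int64(-11), np.int64(-21), np.int64(77)), (np.int64(-5), np.int64(-9), np.int64(61)), (np.int64(18), np.int64(-2), np.int64(-5)), (np.int64(18), np.int64(0), np.int64(-5)), (np.int64(18), np.int64(2), np.int64(-6)), (np.int64(-11), np.int64(9), np.int64(78)), (np.int64(8), np.int64(17), np.int64(24))]
209 [(np.int64(-15), np.int64(-21), np.int64(78)), (np.int64(-15), np.int64(-9), np.int64(77)), (np.int64(15), np.int64(-2), np.int64(-5)), (np.int64(16), np.int64(0), np.int64(-7)), (np.int64(16), np.int64(2), np.int64(-6)), (np.int64(-11), np.int64(9), np.int64(67)), (np.int64(4), np.int64(17), np.int64(27))]
213 [(np.int64(-18), np.int64(-21), np.int64(77)), (np.int64(-19), np.int64(-9), np.int64(78)), (np.int64(13), np.int64(-2), np.int64(-5)), (np.int64(13), np.int64(0), np.int64(-6)), (np.int64(13), np.int64(2), np.int64(-5)), (np.int64(-11), np.int64(8), np.int64(57)), (np.int64(1), np.int64(17), np.int64(26))]
217 [(np.int64(-23), np.int64(-21), np.int64(78)), (np.int64(11), np.int64(-6), np.int64(-8)), (np.int64(12), np.int64(-2), np.int64(-9)), (np.int64(12), np.int64
[... 2906 characters left out ...]
4(5), np.int64(-50)), (np.int64(39), np.int64(6), np.int64(-108))]
257 [(np.int64(40), np.int64(-7), np.int64(-111)), (np.int64(6), np.int64(-5), np.int64(-49)), (np.int64(10), np.int64(-2), np.int64(-57)), (np.int64(-65), np.int64(0), np.int64(78)), (np.int64(11), np.int64(1), np.int64(-58)), (np.int64(6), np.int64(5), np.int64(-49)), (np.int64(40), np.int64(6), np.int64(-111))]
261 [(np.int64(39), np.int64(-7), np.int64(-112)), (np.int64(11), np.int64(-5), np.int64(-63)), (np.int64(10), np.int64(-2), np.int64(-61)), (np.int64(-68), np.int64(0), np.int64(77)), (np.int64(10), np.int64(1), np.int64(-61)), (np.int64(12), np.int64(4), np.int64(-64)), (np.int64(39), np.int64(6), np.int64(-112))]
```

View pics/w3c.png

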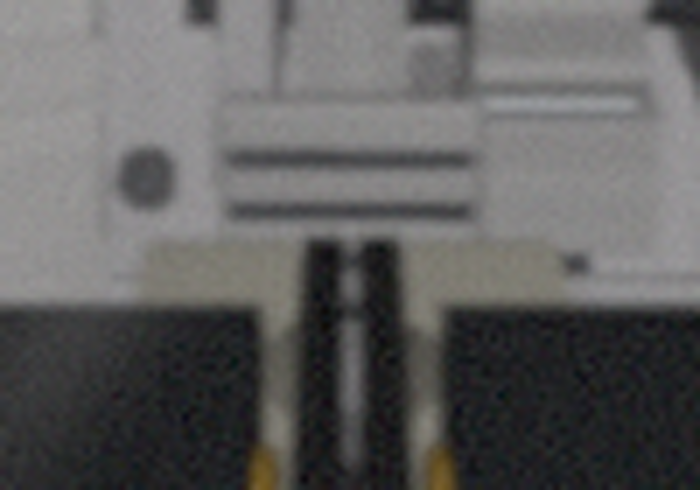

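Run:
```python
from h import *
Rw=None
for f,rot,p in (('w1',[179.956,-30.012,-9.528],[.54436,-.03810,.23533]),('w2',[-179.96,-30.044,-10.073],[.61171,-.02787,.24085])):
    z=np.load(f'pics/{f}.npz');Rm=R.from_euler('xyz',rot,degrees=True).as_matrix()
    P=(cloud(z,z['d'])-p)@Rm*1e3
    print(f,'cam in tool',(z['T'][:3,3]-p)@Rm*1e3,'view',(-z['T'][:3,2])@Rm)
    m=(z['d']>0)&(P[...,2]<-3)&(np.abs(P[...,0])<13)&(np.abs(P[...,1])<80)
    for y0 in range(-70,75,5):
        q=P[m&(P[...,1]>=y0)&(P[...,1]<y0+5)]
        if len(q)>5: print(y0,len(q),'zmax',np.percentile(q[:,2],98).round(1),'x',np.percentile(q[:,0],[2,98]).round(1))
s,p,Rm=state();c=info('wrist');print((c['T'][:3,3]-p)@Rm*1e3)
```

```text
w1 cam in tool [  82.46292706   -0.31421201 -188.22450396] view [-3.01996930e-01  2.70637117e-04  9.53308859e-01]
-65 111 zmax -38.9 x [11.1 12.3]
-60 426 zmax -36.0 x [11.1 12.3]
-55 473 zmax -36.4 x [ 7.4 12.4]
-50 2004 zmax -37.5 x [-9.3 12.5]
-45 701 zmax -31.0 x [-8.8 10.5]
40 806 zmax -31.2 x [-8.8 10.6]
45 1524 zmax -37.0 x [-8.9 12.5]
50 455 zmax -36.0 x [ 8.4 12.3]
55 399 zmax -36.3 x [11.  12.3]
60 63 zmax -61.5 x [11.  12.2]
w2 cam in tool [  82.45061647   -0.31549961 -188.21777008] view [-3.02004163e-01  3.13537181e-04  9.53306555e-01]
-40 149 zmax -36.2 x [11.  12.2]
-35 404 zmax -36.1 x [11.1 12.3]
-30 1010 zmax -37.1 x [-8.7 12.4]
-25 653 zmax -32.2 x [-8.7 10.7]
20 1083 zmax -32.6 x [-9.  12.1]
25 656 zmax -37.2 x [-6.  12.3]
30 384 zmax -35.9 x [11.  12.3]
35 99 zmax -35.6 x [11.  12.2]
[  82.46107189   -0.31754097 -188.2264794 ]
```

Both the wrist depth and the side-camera depth put the finger tips about 31 mm behind the reported TCP, still about 22 mm above the pad. That explains the zero force. I take tip z = TCP − 31 mm from now on and feel for contact.

Call:
{"fn": "apply_moves", "kwargs": {"moves": [[0.007,0,0.04,0,0,0],[0.007,0,0.08,0,0,0],[0.007,0,0.09,0,0,0],[0.007,0,0.09,0,0,0]]}}

```text
time_s: 5.32
tcp_pos: [0.6422, -0.0348, 0.1864]
eef_rot: [179.9, -29.9, -10.1]
contact_force: [0.5, -0.6, -0.3]
gripper_width: 0.0003
```

Call:
{"fn": "apply_moves", "kwargs": {"moves": [[0,0,0.01,0,0,0],[0,0,0.02,0,0,0],[0,0,0.03,0,0,0],[0,0,0.03,0,0,0]]}}

```text
time_s: 5.82
tcp_pos: [0.645, -0.0354, 0.1812]
eef_rot: [179.9, -29.9, -10.1]
contact_force: [-3.8, 1.9, 1.8]
gripper_width: 0.0007
```

```bash
cat > chk.py <<'E'
from h import *
from plant import imaging
A=S_axes(-10.15);pad=np.array([.6292,-.0319,.2103]);s,p,Rm=state()
print('tip rel pad',(A.T@(p-pad)*1e3-[0,0,-31]).round(1),'F',(A.T@s['contact_force']).round(1),s['time_s'],s['joints'].round(0))
E
python3 chk.py
```

```text
tip rel pad [-0.6 -0.7 -2.3] F [-2.6  1.2  3.6] 5.825 [ 17.   2. -48.  46. -19.  21.]
```

Call:
{"fn": "apply_moves", "kwargs": {"moves": [[0,0,0.01,0,0,0],[0,0,0.02,0,0,0],[0,0,0.028,0,0,0],[0,0,0.028,0,0,0]]}}

```text
time_s: 6.32
tcp_pos: [0.6472, -0.0359, 0.1769]
eef_rot: [179.9, -29.9, -10.1]
contact_force: [-16.3, 4.4, 10.5]
gripper_width: 0.0005
```

```bash
python3 chk.py
python3 - <<'E'
from plant import imaging
import cv2
im,d=imaging.capture('side');cv2.imwrite('pics/s4.png',cv2.resize(im[150:260,225:345],None,fx=5,fy=5,interpolation=cv2.INTER_CUBIC))
E
```

```text
tip rel pad [-0.7 -0.7 -7.1] F [-9.4  1.4 17.5] 6.325 [ 17.   2. -48.  48. -18.  20.]
```

View pics/s4.png

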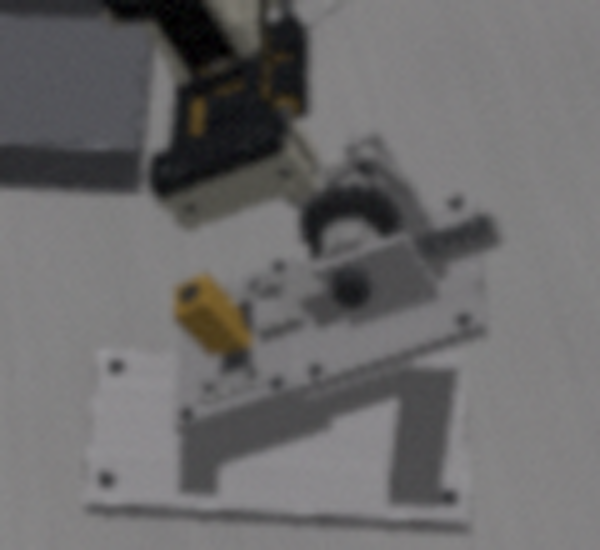

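The rack now sticks out at the back, at (465,235) in the crop: the fork is running back. I hold briefly, check, then lift.

Call:
{"fn": "apply_moves", "kwargs": {"moves": [[0,0,0,0,0,0],[0,0,0,0,0,0],[0,0,0,0,0,0],[0,0,0,0,0,0]]}}

```text
time_s: 6.88
tcp_pos: [0.6469, -0.0358, 0.1772]
eef_rot: [179.9, -29.9, -10.1]
contact_force: [-9.4, 2.7, 5.6]
gripper_width: 0.0002
```

Call:
{"fn": "apply_moves", "kwargs": {"moves": [[0,0,-0.1,0,0,0],[0,0,-0.2,0,0,0],[-0.2,0,-0.4,0,0,0],[-0.4,0.06,-0.4,0,0,0],[-0.5,0.1,-0.4,0,0,0],[-0.5,0.1,-0.4,0,0,0]], "hand": -1}}

```text
time_s: 7.62
tcp_pos: [0.5177, -0.0337, 0.1963]
eef_rot: [179.9, -29.9, -10.1]
contact_force: [1.1, 0.4, 0.4]
gripper_width: 0.0549
```

```bash
python3 chk.py
python3 - <<'E'
from h import *
from plant import imaging
c=info('wrist');im,d=imaging.capture('wrist');cv2.imwrite('pics/w5.png',im);np.savez('pics/w5.npz',d=d,**c)
E
```

```text
tip rel pad [-101.8  -21.5   73.6] F [ 1.1  0.6 -0.2] 7.625 [ 27. -13. -58.  42. -27.  18.]
```

View pics/w5.png

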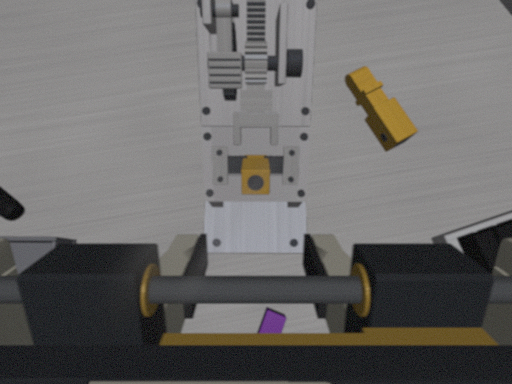

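Fork fully back: its prongs now end above (257,128), behind the head at (256,175). But joint 3 stands at −57.9°, close to its −58.28° limit. I fit a simple kinematic model from the recorded poses so I can check reach before going on.

```bash
cat > kin.py <<'E'
from h import *
import itertools, json
from scipy.optimize import least_squares
lim=np.array([[-176.03,176.03],[-82.01,121.73],[-58.28,71.71],[-173.87,95.51],[-174.79,-0.11],[-173.66,173.66]])
D=[([89.846,20.593,.634,-.02,-70.137,-16.508],[.19341,.64613,.19561],[179.9035,-.0093,-16.669]),
([26.9,-12.3,-50.,34.,-32.1,27.6],[.54436,-.0381,.23533],[179.956,-30.012,-9.528]),
([24,-4.9,-43.2,33.5,-30.4,29.9],[.61171,-.02787,.24085],[-179.96,-30.044,-10.073]),
([46.6,-2.5,-16.9,0,-75.6,26.5],[.42993,.17537,.27663],[180,0,-16.9])]
try: D+= [tuple(x) for x in json.load(open('extra.json'))]
except Exception: pass
E_=lambda ax,a:R.from_euler(ax,a,degrees=True).as_matrix()
def chain(j,s4,s6,k6):
    M=[E_('z',j[0])];M.append(M[-1]@E_('y',j[1]));M.append(M[-1]@E_('y',-j[2]));M.append(M[-1]@E_('x',s4*j[3]))
    M.append(M[-1]@E_('y',-j[4]));M.append(M[-1]@E_('x',s6*j[5]))
    # tool: z along chain x
    return M
Tm=lambda k6:np.array([[0,0,1],[0,1,0],[-1,0,0.]])@E_('z',k6)
def rerr(s4,s6,k6): return [np.degrees(np.linalg.norm(R.from_matrix((chain(j,s4,s6,k6)[-1]@Tm(k6)).T@E_('xyz',o)).as_rotvec())) for j,p,o in D]
best=min(((sum(rerr(a,b,k)),a,b,k) for a in(1,-1) for b in(1,-1) for k in(0,90,180,270)))
_,s4,s6,k6=best
def cols(j):
    M=chain(j,s4,s6,k6); 
    return np.hstack([np.eye(3)[:,2:]]+[M[i] for i in range(6)])
X=np.linalg.lstsq(np.vstack([cols(j) for j,_,_ in D]),np.hstack([p for _,p,_ in D]),rcond=1e-3)[0]
def fk(j): return cols(j)@X, chain(j,s4,s6,k6)[-1]@Tm(k6)
def ik(p,Rm,seeds=24,rng=np.random.default_rng(0),q0=None):
    out=[]
    for k in range(seeds):
        x0=q0 if (k==0 and q0 is not None) else rng.uniform(np.maximum(lim[:,0],-170),np.minimum(lim[:,1],170))
        def f(j):
            a,b=fk(j);return np.r_[(a-p)*10,R.from_matrix(b.T@Rm).as_rotvec()*3]
        r_=least_squares(f,np.clip(x0,lim[:,0]+.01,lim[:,1]-.01),bounds=(lim[:,0],lim[:,1]),x_scale=50,max_nfev=80)
        if not any(np.abs(o[1]-r_.x).max()<1 for o in out): out.append((r_.cost,r_.x))
    return sorted(out,key=lambda t:t[0])
E
python3 - <<'E'
import json
from h import *
s,p,Rm=state();json.dump([[s['joints'].tolist(),p.tolist(),list(map(float,s['eef_rot']))]],open('extra.json','w'))
from kin import *
print(best,[round(x,2) for x in rerr(s4,s6,k6)])
print((X*1e3).round(0)); 
for j,p_,o in D: print(((fk(j)[0]-p_)*1e3).round(1))
E
```

```text
(np.float64(0.1481846989530121), -1, -1, 270) [np.float64(0.0), np.float64(0.09), np.float64(0.05), np.float64(0.0), np.float64(0.0)]
[101.  -5.  -4. 101.   3.  -4. 596. 228.  -4.   7. 228. -91.  -2. 206.
 -91.  10. 206.   2.   0.]
[-0.   0.  -0.1]
[ 0.2 -0.1 -0.4]
[-0.2  0.2  0.3]
[ 0.  -0.   0.1]
[ 0.  -0.   0.1]
```

The model fits to under 0.5 mm. Now I check reach for the grasp, rock and draw poses, for both tool-yaw choices.

```bash
cat > S.py <<'E'
from h import *
psi=-10.15;A=S_axes(psi)
mouth=np.array([.58916,-.04669,.08978])+A[:,0]*.0055
def pose(xyz_mm,rockdeg=0,flip=False,leandeg=0):
    """tool pose with tip (31 mm behind TCP) at S xyz, rolled about rock pivot about Sx by rockdeg"""
    T0=A@np.diag([1,-1,-1]) if not flip else A@np.diag([-1,1,-1])
    Q=A@R.from_euler('yx',[leandeg,rockdeg],degrees=True).as_matrix()@A.T if 0 else A@R.from_rotvec([np.radians(rockdeg),0,0]).as_matrix()@A.T
    piv=mouth+A@[0,0,-.032]
    p=mouth+A@(np.array(xyz_mm)/1e3)-A[:,2]*.031
    return piv+Q@(p-piv),Q@T0
E
python3 - <<'E'
from S import *; from kin import *
for flip in(0,1):
  for n,x,rk in (('now',[-16,0,160],0),('grasp',[-4,0,11],0),('r+',[-4,0,11],11),('r-',[-4,0,11],-11),('out',[-4,0,75],0)):
    p,Rm=pose(x,rk,flip)
    for c,j in ik(p,Rm)[:4]:
        if c<1e-3: print(flip,n,f'{c:.1e}',j.round(1))
E
```

```text
0 now 1.1e-16 [ 27.2 -13.3 -58.   42.1 -26.9  17.7]
1 now 6.9e-05 [  27.6  -13.5  -58.3   41.9  -27.1 -162.5]
```

```bash
cat >> S.py <<'E'
def poseP(tilt,gz,rock=0,draw=0,flip=False,gx=-4,back=.0498,gy=0):
    """grasp point at S (gx,gy,gz) mm; tool pitched 'tilt' deg from -Sz towards vertical; then rocked, then drawn along Sz"""
    T0=A@np.diag([1,-1,-1]) if not flip else A@np.diag([-1,1,-1])
    Ry=A@R.from_rotvec([0,np.radians(tilt),0]).as_matrix()@A.T
    T=Ry@T0
    p=mouth+A@(np.array([gx,gy,gz])/1e3)+T[:,2]*back
    Q=A@R.from_rotvec([np.radians(rock),0,0]).as_matrix()@A.T
    piv=mouth+A@[0,0,-.032]
    return piv+Q@(p-piv)+A[:,2]*draw/1e3,Q@T
E
python3 - <<'E'
from S import *; from kin import *
for tilt in (0,8,15,20,25,30):
  for n,rk,dr in (('grasp',0,0),('r+',10.5,0),('r-',-10.5,0),('out',0,60)):
    p,Rm=poseP(tilt,30,rk,dr)
    if n=='grasp':print('tool z',Rm[:,2].round(2))
    for c,j in ik(p,Rm,16)[:2]:
        print(tilt,n,f'{c:.1e}',j.round(1), ((fk(j)[0]-p)*1e3).round(1) if c>1e-6 else '')
        if c>1e-6: break
E
```

```text
tool z [ 0.49 -0.09 -0.87]
0 grasp 3.6e-02 [ -3.1   6.9 -58.3  95.5  -4.1 -12. ] [ 1.9  1.2 11.5]
0 r+ 3.8e-03 [ 13.3   8.2 -50.3  10.2  -0.3  59.7] [ 0.6 -2.2  0.8]
0 r- 1.0e-02 [  6.7   9.6 -58.3  95.5 -18.5 -21.8] [9.  0.8 3.2]
0 out 1.2e-02 [ 13.6  -0.5 -58.3  57.6 -12.5  11.7] [ 3.6 -0.5  6.2]
tool z [ 0.37 -0.07 -0.93]
8 grasp 1.2e-20 [ 12.3   8.3 -55.   53.1 -10.3  16.4] 
8 grasp 2.3e-01 [-2.060e+01  1.170e+01 -4.570e+01 -1.739e+02 -1.000e-01 -8.680e+01] [ -4.3   5.9 -28.5]
8 r+ 1.3e-25 [ 13.3   9.4 -39.1  -3.8 -17.4  73.4] 
8 r+ 5.3e-01 [-1.940e+01  1.230e+01 -4.540e+01 -1.739e+02 -1.000e-01 -8.730e+01] [ -0.5  19.6 -31.4]
8 r- 1.5e-23 [ 18.1  10.2 -54.2  61.5 -22.2   1.1] 
8 r- 2.1e-01 [-2.180e+01  1.110e+01 -4.610e+01 -1.739e+02 -1.000e-01 -8.630e+01] [ -8.5  -7.9 -24.9]
8 out 2.2e-23 [ 21.3   1.3 -50.   30.6 -22.6  31.8] 
8 out 4.0e-01 [-2.090e+01  4.700e+00 -4.930e+01 -1.739e+02 -1.000e-01 -8.660e+01] [ -1.3   6.7 -41.1]
tool z [ 0.25 -0.05 -0.97]
15 grasp 3.2e-30 [ 19.   11.1 -40.3  16.5 -26.3  46.8] 
15 grasp 4.7e-01 [-2.100e+01  1.280e+01 -4.630e+01 -1.739e+02 -1.000e-
[... 1718 characters left out ...]
2e+00 [ 139.3  -82.   -51.8   16.4 -138.9  -48.9] [-107.6    8.    62.3]
tool z [ 0. -0. -1.]
30 grasp 2.8e-27 [ 15.1  18.2 -21.6   0.  -50.1  64.7] 
30 grasp 1.3e+00 [-2.200e+01  1.520e+01 -4.760e+01 -1.739e+02 -1.000e-01 -8.430e+01] [-21.    1.6 -72.3]
30 r+ 1.6e-26 [  8.1  18.6 -17.5 -11.1 -52.   83.7] 
30 r+ 1.6e+00 [-2.110e+01  1.580e+01 -4.740e+01 -1.739e+02 -1.000e-01 -8.200e+01] [-18.5  12.9 -75.9]
30 r- 1.5e-29 [ 20.9  19.6 -23.9   9.6 -52.   47.4] 
30 r- 1.3e+00 [-2.290e+01  1.460e+01 -4.790e+01 -1.739e+02 -1.000e-01 -8.650e+01] [-24.1  -9.9 -68.7]
30 out 1.2e-20 [ 16.6  12.4 -21.9  -0.  -55.7  63.3] 
30 out 1.4e+00 [ 140.3  -82.   -47.7   14.2 -140.4  -50.8] [-111.2    8.    74.3]
```

Tilting the tool 15° towards vertical about S y, which keeps the jaws across S y, reaches everything with joint margin. Now I measure the head from w5.

Run:
```python
from h import *
im=cv2.imread('pics/w5.png');cv2.imwrite('pics/w5c.png',cv2.resize(im[90:210,195:315],None,fx=5,fy=5,interpolation=cv2.INTER_CUBIC))
```

```text
(no output)
```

View pics/w5c.png

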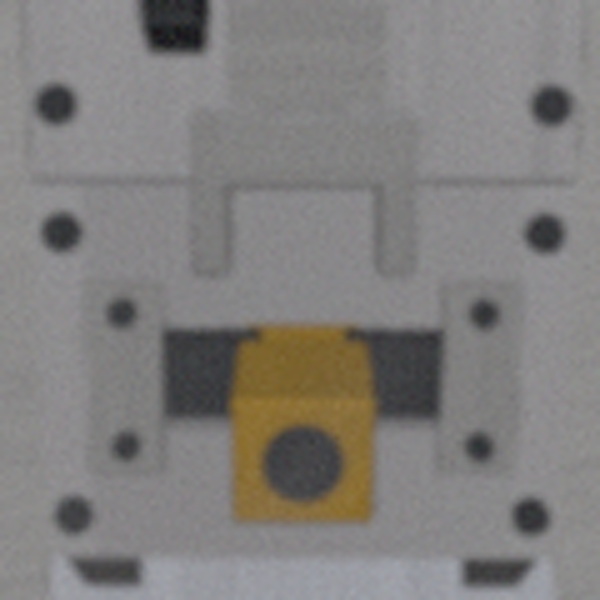

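Crop w5c: prong tips at row 275, clear uphill of the head, whose top face runs (233–375, 397–522). The keepers (dark) stand at both sides.

Run:
```python
from S import *; from kin import *
z=np.load('pics/w5.npz');z1=np.load('pics/w1.npz');f=lambda x,y,ox,oy,k:(ox+(x+.5)/k-.5,oy+(y+.5)/k-.5)
n=A[:,2];m=mouth@n
def onz(u,v,h):
    o,d=ray(z,u,v); return o+d*(m+h-o@n)/(d@n)
S=lambda p:(A.T@(p-mouth)*1e3).round(1)
print('head top',S(onz(*f(303.5,459.5,195,90,5),.046)))
print('tri w1/w5',S(tri(z1,f(367,378,195,155,6),z,f(303.5,459.5,195,90,5))[0]))
for q in [(61,232),(545,233),(74,515),(531,517)]: print('hole',S(onz(*f(*q,195,90,5),0)))
for q in [(211,275),(396,275)]: print('prong',S(onz(*f(*q,195,90,5),.020)))
s,p,Rm=state()
for n_,gz,dr in(('above',34,50),('grasp',34,0)):
    P,T=poseP(15,gz,0,dr,gx=-4.5); print(n_,P,rel(p,Rm,P,T)); print(ik(P,T,6,q0=s['joints'])[0][1].round(1))
```

```text
head top [-5.3 -0.1 46. ]
tri w1/w5 [-4.8 -0.  47.8]
hole [30.2 49.2 -0. ]
hole [ 30.1 -49.3  -0. ]
hole [-30.   49.1  -0. ]
hole [-30.4 -49.3  -0. ]
prong [24.4 17.7 20. ]
prong [ 24.4 -17.9  20. ]
above [ 0.56135725 -0.04171254  0.11492303] [-1.84732387e-02  4.80130039e-03  4.64318796e-01  4.79505670e-05
 -1.66628230e-01  9.28683521e-04]
[ 21.1   5.1 -39.4  14.1 -33.5  47.8]
grasp [ 0.585966   -0.04611818  0.07162176] [-1.84581772e-02  4.83016178e-03  7.14318794e-01  4.79505670e-05
 -1.66628230e-01  9.28683521e-04]
[ 19.2  10.6 -40.3  16.3 -26.8  46.9]
```

Call:
{"fn": "apply_moves", "kwargs": {"moves": [[0,0,0.05,0,-0.06,0],[-0.01,0,0.12,0,-0.12,0],[-0.018,0.005,0.2,0,-0.167,0.001],[-0.018,0.005,0.3,0,-0.167,0.001],[-0.018,0.005,0.4,0,-0.167,0.001],[-0.018,0.005,0.4,0,-0.167,0.001]], "hand": -1}}

```text
time_s: 8.43
tcp_pos: [0.5557, -0.0408, 0.1247]
eef_rot: [179.9, -14.8, -10.2]
contact_force: [-0.5, -1.1, 0.2]
gripper_width: 0.0871
```

Run:
```python
from S import *
from plant import imaging
s,p,Rm=state();print(s['joints'].round(1),s['gripper_width'],p,s['eef_rot'])
P,T=poseP(15,34,0,0,gx=-4.5);print(rel(p,Rm,P,T))
im,d=imaging.capture('wrist');cv2.imwrite('pics/w6.png',im)
```

```text
[ 21.5   3.9 -38.5  13.5 -35.7  48.1] 0.08714743796414647 [ 0.55565167 -0.04082432  0.12467023] [179.91366662 -14.82223997 -10.17735046]
[ 8.08892349e-02 -1.17487809e-03  2.95776328e-01  1.03745706e-03
  1.97533234e-03 -2.92172684e-04]
```

View pics/w6.png

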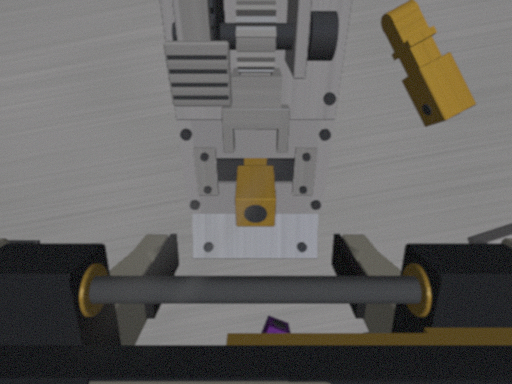

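The head is centred between the open jaws (256,200). I descend and look.

Call:
{"fn": "apply_moves", "kwargs": {"moves": [[0.03,0,0.1,0,0,0],[0.055,0,0.2,0,0,0],[0.08,0,0.29,0,0,0],[0.081,0,0.296,0.001,0.002,0],[0.081,0,0.296,0.001,0.002,0]]}}

```text
time_s: 9.1
tcp_pos: [0.5862, -0.046, 0.0736]
eef_rot: [-179.9, -15.1, -10.2]
contact_force: [-0.8, 0.4, 0.1]
gripper_width: 0.0877
```

Run:
```python
from S import *
from plant import imaging
s,p,Rm=state();print(s['joints'].round(1),s['contact_force'],p,s['eef_rot'])
P,T=poseP(15,34,0,0,gx=-4.5);print(rel(p,Rm,P,T))
im,d=imaging.capture('wrist');cv2.imwrite('pics/w7.png',im)
```

```text
[ 19.2  10.4 -39.9  16.1 -27.3  47.1] [-0.79800815  0.36496935  0.09910886] [ 0.58620962 -0.04604723  0.07356577] [-179.94652629  -15.12601774  -10.16600791]
[-0.00363341  0.00057269  0.00908626 -0.00054793 -0.00140028 -0.0001711 ]
```

View pics/w7.png

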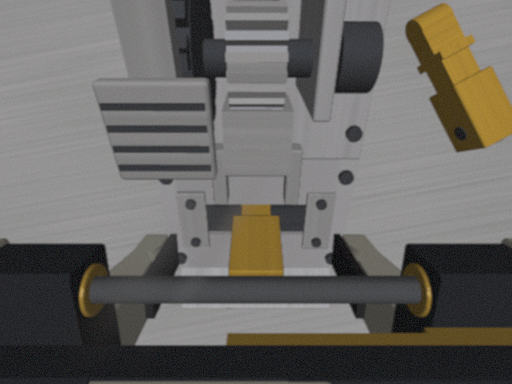

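Call:
{"fn": "apply_moves", "kwargs": {"moves": [[0,0,0.005,0,0,0],[0,0,0.005,0,0,0],[0,0,0.005,0,0,0],[0,0,0.005,0,0,0],[0,0,0.005,0,0,0],[0,0,0.005,0,0,0]], "hand": 1, "grip_force": 45}}

```text
time_s: 9.9
tcp_pos: [0.5865, -0.046, 0.0727]
eef_rot: [-179.9, -15.1, -10.2]
contact_force: [1.8, -0.4, 0.2]
gripper_width: 0.033
```

```bash
cat > rock.py <<'E'
from S import *
s,p,Rm=state();print(s['joints'].round(1),(A.T@s['contact_force']).round(1),s['gripper_width'],s['time_s'])
import sys
def rk(deg,draw=0):
    Q=A@R.from_rotvec([np.radians(deg),0,0]).as_matrix()@A.T;piv=mouth+A@[0,0,-.032]
    return rel(p,Rm,piv+Q@(p-piv),Q@Rm).round(4)
for d in map(float,sys.argv[1:]): print(d,rk(d).tolist())
x=A.T@Rm; print('tool y in S',x[:,1].round(4),'rock',np.degrees(np.arctan2(x[2,1],x[1,1])).round(2)%180, 'tcp S',(A.T@(p-mouth)*1e3).round(1))
E
python3 rock.py 3 6 9 10 -3 -6 -9 -10
```

```text
[ 19.2  10.5 -40.   16.2 -27.1  47.1] [ 1.7 -0.  -0.7] 0.033006087049507866 9.9
3.0 [0.0, 0.0049, 0.0001, 0.0322, -0.0, -0.0085]
6.0 [0.0001, 0.0097, 0.0004, 0.0644, -0.0, -0.0171]
9.0 [0.0003, 0.0145, 0.001, 0.0967, -0.0001, -0.0256]
10.0 [0.0003, 0.0161, 0.0012, 0.1074, -0.0001, -0.0285]
-3.0 [0.0, -0.0049, 0.0002, -0.0322, 0.0, 0.0085]
-6.0 [0.0002, -0.0097, 0.0006, -0.0644, 0.0, 0.0171]
-9.0 [0.0003, -0.0145, 0.0012, -0.0967, 0.0001, 0.0256]
-10.0 [0.0004, -0.0161, 0.0015, -0.1074, 0.0001, 0.0285]
tool y in S [-5.e-04 -1.e+00 -9.e-04] rock 0.05000000000001137 tcp S [-16.4   0.2 -13.4]
```

Call:
{"fn": "apply_moves", "kwargs": {"moves": [[0,0,0,0,0,0],[0,0,0,0,0,0],[0,0,0,0,0,0],[0,0,0,0,0,0]]}}

```text
time_s: 10.4
tcp_pos: [0.5865, -0.0461, 0.0727]
eef_rot: [-179.9, -15.1, -10.2]
contact_force: [0.6, -1.7, -0.6]
gripper_width: 0.0259
```

Gripped at 25.9 mm, and the head is 26 mm. Now rock, first towards −y.

Call:
{"fn": "apply_moves", "kwargs": {"moves": [[0,0.003,0,0.022,0,-0.006],[0,0.0065,0,0.043,0,-0.011],[0,0.01,0.0005,0.064,0,-0.017],[0,0.013,0.001,0.086,0,-0.023],[0,0.0145,0.001,0.097,0,-0.026],[0,0.0145,0.001,0.097,0,-0.026]]}}

```text
time_s: 11.15
tcp_pos: [0.5863, -0.0483, 0.0727]
eef_rot: [-171.8, -15.3, -7.8]
contact_force: [-1.3, 7.4, 1.5]
gripper_width: 0.0259
```

```bash
python3 rock.py 1 2 3
```

```text
[ 12.4  10.9 -32.   -5.1 -30.1  74.9] [-1.5  7.1  2.5] 0.025932601438934416 11.15
1.0 [-0.0, 0.0016, -0.0001, 0.0107, -0.0, -0.0028]
2.0 [-0.0, 0.0032, -0.0001, 0.0215, -0.0, -0.0057]
3.0 [-0.0, 0.0049, -0.0001, 0.0322, -0.0, -0.0085]
tool y in S [-0.0013 -0.9873 -0.1588] rock 9.139999999999986 tcp S [-16.3  -2.1 -13.5]
```

Call:
{"fn": "apply_moves", "kwargs": {"moves": [[0,0.0016,0,0.011,0,-0.003],[0,0.0024,0,0.016,0,-0.004],[0,0.0024,0,0.016,0,-0.004]]}}

```text
time_s: 11.52
tcp_pos: [0.5861, -0.0486, 0.0726]
eef_rot: [-170.4, -15.4, -7.5]
contact_force: [-1.7, 4.9, 2.0]
gripper_width: 0.026
```

```bash
python3 rock.py -5 -10 -15 -20
```

```text
[ 10.9  11.1 -30.5  -8.4 -31.2  79.4] [-1.2  4.6  3. ] 0.02600832185723857 11.525
-5.0 [0.0002, -0.0081, 0.0008, -0.0537, 0.0001, 0.0142]
-10.0 [0.0006, -0.0161, 0.0022, -0.1074, 0.0003, 0.0285]
-15.0 [0.0011, -0.0239, 0.0044, -0.1611, 0.0004, 0.0427]
-20.0 [0.0018, -0.0315, 0.0072, -0.2148, 0.0005, 0.0569]
tool y in S [-0.0023 -0.9829 -0.1843] rock 10.620000000000005 tcp S [-16.3  -2.4 -13.5]
```

Run:
```python
from S import *
from plant import imaging
s,p,Rm=state();print('moment S',(A.T@s['moment']).round(2),(A.T@s['contact_force']).round(1))
im,d=imaging.capture('wrist');cv2.imwrite('pics/w8.png',cv2.resize(im[120:384,130:400],None,fx=2.2,fy=2.2,interpolation=cv2.INTER_CUBIC))
im,d=imaging.capture('top');cv2.imwrite('pics/t8.png',cv2.resize(im[130:220,250:330],None,fx=6,fy=6,interpolation=cv2.INTER_CUBIC))
```

```text
moment S [0.74 1.52 0.05] [-1.2  4.6  3. ]
```

View pics/w8.png

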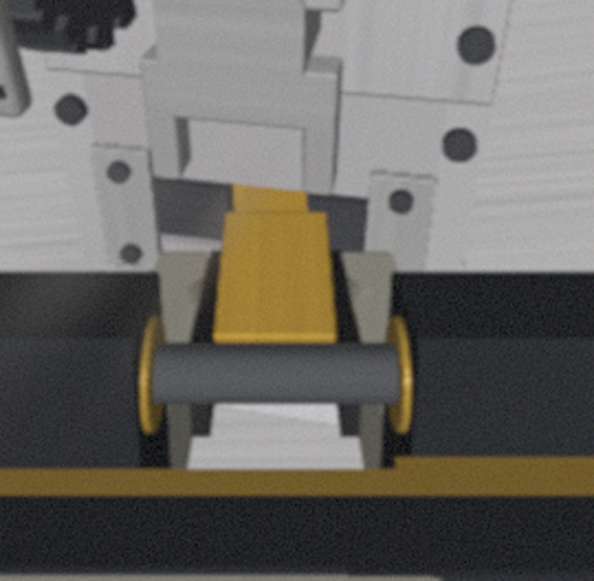

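Call:
{"fn": "apply_moves", "kwargs": {"moves": [[0,0.0012,0,0.008,0,-0.002],[0,0.0024,0,0.016,0,-0.004],[0,0.0024,0,0.016,0,-0.004]]}}

```text
time_s: 12.0
tcp_pos: [0.586, -0.049, 0.0727]
eef_rot: [-169.1, -15.4, -7.1]
contact_force: [-2.4, 4.1, 4.3]
gripper_width: 0.0254
```

```bash
python3 rock.py -5 -10 -15 -20
python3 - <<'E'
from S import *
s,p,Rm=state();print('moment S',(A.T@s['moment']).round(2))
E
```

```text
[  9.4  11.3 -29.1 -11.6 -32.3  83.9] [-0.5  3.6  5.2] 0.02536816660231881 12.0
-5.0 [0.0002, -0.0082, 0.0008, -0.0537, 0.0001, 0.0142]
-10.0 [0.0006, -0.0162, 0.0023, -0.1074, 0.0003, 0.0285]
-15.0 [0.0011, -0.0241, 0.0045, -0.1611, 0.0004, 0.0427]
-20.0 [0.0019, -0.0317, 0.0073, -0.2148, 0.0006, 0.0569]
tool y in S [-0.0026 -0.9778 -0.2095] rock 12.090000000000003 tcp S [-16.3  -2.8 -13.4]
moment S [0.98 1.75 0.12]
```

Call:
{"fn": "apply_moves", "kwargs": {"moves": [[0,0.005,0,0,0,0],[0,0.01,0,0,0,0],[0,0.01,0,0,0,0]]}}

```text
time_s: 12.38
tcp_pos: [0.586, -0.0494, 0.0727]
eef_rot: [-169.0, -15.4, -7.1]
contact_force: [-3.2, 11.8, 5.2]
gripper_width: 0.026
```

```bash
python3 rock.py -5 -10 -15 -20 -22
python3 - <<'E'
from S import *
from plant import imaging
s,p,Rm=state();print('moment S',(A.T@s['moment']).round(2))
im,d=imaging.capture('wrist');cv2.imwrite('pics/w9.png',cv2.resize(im[120:384,130:400],None,fx=2.2,fy=2.2,interpolation=cv2.INTER_CUBIC))
E
```

```text
[  9.3  11.3 -29.  -11.8 -32.4  84.2] [-1.9 11.1  7.1] 0.026032940672918916 12.375
-5.0 [0.0001, -0.0082, 0.0007, -0.0537, 0.0002, 0.0142]
-10.0 [0.0005, -0.0162, 0.002, -0.1074, 0.0003, 0.0284]
-15.0 [0.001, -0.0242, 0.004, -0.1611, 0.0005, 0.0427]
-20.0 [0.0017, -0.0319, 0.0067, -0.2148, 0.0006, 0.0569]
-22.0 [0.002, -0.0349, 0.0079, -0.2363, 0.0007, 0.0626]
tool y in S [-0.0029 -0.9775 -0.2108] rock 12.169999999999987 tcp S [-16.3  -3.3 -13.5]
moment S [ 3.99  2.28 -0.43]
```

View pics/w9.png

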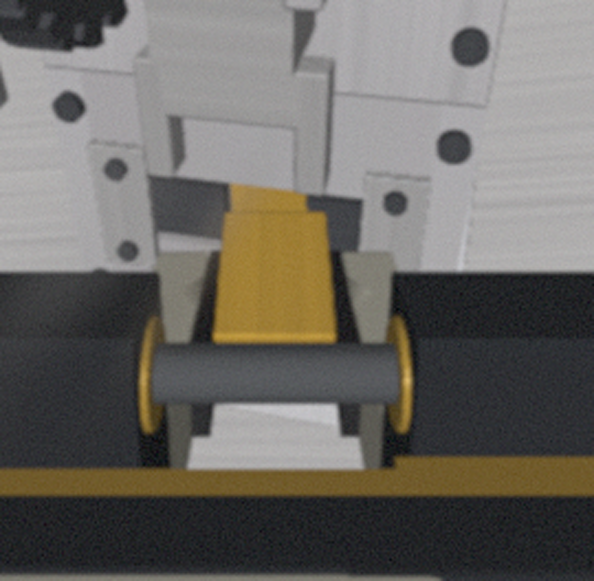

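At the stop: force 11 N and moment 4 N m. Now rock to the other side.

Call:
{"fn": "apply_moves", "kwargs": {"moves": [[0,-0.004,0,-0.027,0,0.007],[0,-0.008,0.0007,-0.054,0,0.014],[0,-0.012,0.001,-0.08,0,0.021],[0.0005,-0.016,0.002,-0.107,0,0.028],[0.0008,-0.02,0.003,-0.134,0,0.036],[0.001,-0.024,0.004,-0.161,0.0005,0.043],[0.0014,-0.028,0.0053,-0.188,0.0005,0.05],[0.0017,-0.032,0.0067,-0.215,0.0006,0.057],[0.0017,-0.032,0.0067,-0.215,0.0006,0.057]]}}

```text
time_s: 13.55
tcp_pos: [0.5864, -0.0446, 0.0729]
eef_rot: [172.8, -15.3, -12.4]
contact_force: [-0.1, -9.4, 5.7]
gripper_width: 0.0258
```

```bash
python3 rock.py -1 -2 -3
python3 - <<'E'
from S import *
s,p,Rm=state();print('moment S',(A.T@s['moment']).round(2))
E
```

```text
[ 22.8  11.6 -43.5  30.4 -30.   28. ] [ 4.2 -9.2  4.2] 0.025846340924460292 13.55
-1.0 [-0.0, -0.0017, -0.0001, -0.0107, 0.0, 0.0029]
-2.0 [-0.0, -0.0033, -0.0001, -0.0215, 0.0, 0.0057]
-3.0 [-0.0, -0.005, -0.0001, -0.0322, 0.0001, 0.0086]
tool y in S [-0.0018 -0.99    0.1408] rock 171.91 tcp S [-16.6   1.6 -13.1]
moment S [-3.34 -0.44  0.87]
```

Call:
{"fn": "apply_moves", "kwargs": {"moves": [[0,-0.0017,0,-0.011,0,0.003],[0,-0.0033,0,-0.0215,0,0.0057],[0,-0.0042,0,-0.027,0,0.007],[0,-0.0042,0,-0.027,0,0.007]]}}

```text
time_s: 14.05
tcp_pos: [0.5866, -0.0441, 0.073]
eef_rot: [170.5, -15.4, -13.0]
contact_force: [-0.9, -5.4, 4.6]
gripper_width: 0.026
```

```bash
python3 rock.py -1 -2 -3
python3 - <<'E'
from S import *
from plant import imaging
s,p,Rm=state();print('moment S',(A.T@s['moment']).round(2))
im,d=imaging.capture('wrist');cv2.imwrite('pics/w10.png',cv2.resize(im[120:384,130:400],None,fx=2.2,fy=2.2,interpolation=cv2.INTER_CUBIC))
E
```

```text
[ 24.   12.2 -43.8  33.3 -31.8  23.5] [ 2.4 -5.5  3.9] 0.025953714171876995 14.05
-1.0 [-0.0, -0.0017, -0.0001, -0.0107, 0.0, 0.0029]
-2.0 [-0.0001, -0.0033, -0.0002, -0.0215, 0.0, 0.0057]
-3.0 [-0.0001, -0.005, -0.0002, -0.0322, 0.0, 0.0086]
tool y in S [-0.0012 -0.9827  0.185 ] rock 169.34 tcp S [-16.5   2.1 -13. ]
moment S [-1.48  0.    0.44]
```

View pics/w10.png

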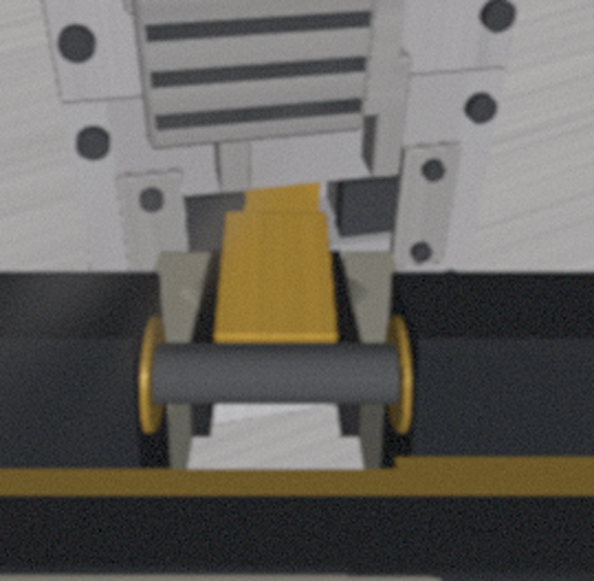

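The −y keeper (right, left edge at x≈333) now shows a gap to the neck, so it was pushed back. I finish the +y side with a small sideways push to the stop.

Call:
{"fn": "apply_moves", "kwargs": {"moves": [[0,-0.0025,0,-0.01,0,0.003],[0,-0.0075,0,-0.016,0,0.004],[0,-0.0125,0,-0.016,0,0.004],[0,-0.0125,0,-0.016,0,0.004]]}}

```text
time_s: 14.6
tcp_pos: [0.5865, -0.0433, 0.073]
eef_rot: [169.0, -15.4, -13.5]
contact_force: [-1.0, -10.4, 6.7]
gripper_width: 0.0258
```

```bash
python3 rock.py 4 8 12
python3 - <<'E'
from S import *
s,p,Rm=state();print('moment S',(A.T@s['moment']).round(2))
E
```

```text
[ 24.7  12.7 -43.8  34.7 -33.2  21. ] [  4.1 -10.5   5.4] 0.025773159472636628 14.6
4.0 [0.0002, 0.0067, 0.0007, 0.0429, -0.0, -0.0114]
8.0 [0.0005, 0.0133, 0.0018, 0.0859, -0.0001, -0.0229]
12.0 [0.0009, 0.0198, 0.0033, 0.1288, -0.0001, -0.0343]
tool y in S [-8.000e-04 -9.769e-01  2.138e-01] rock 167.65 tcp S [-16.7   2.8 -13. ]
moment S [-3.43 -0.52  0.97]
```

Call:
{"fn": "apply_moves", "kwargs": {"moves": [[0,0.0045,0.0004,0.029,0,-0.0075],[0.0002,0.009,0.001,0.057,0,-0.015],[0.0005,0.0133,0.0018,0.086,0,-0.023],[0.0007,0.0168,0.0025,0.109,0,-0.029],[0.0009,0.0202,0.0034,0.132,0,-0.0352],[0.0009,0.0202,0.0034,0.132,0,-0.0352]]}}

```text
time_s: 15.35
tcp_pos: [0.5861, -0.047, 0.0731]
eef_rot: [-180.0, -15.1, -10.3]
contact_force: [0.8, 1.6, -1.6]
gripper_width: 0.0257
```

```bash
python3 rock.py 0
python3 - <<'E'
from S import *
from plant import imaging
s,p,Rm=state();print('moment S',(A.T@s['moment']).round(2))
im,d=imaging.capture('wrist');cv2.imwrite('pics/w11.png',cv2.resize(im[140:290,170:350],None,fx=4,fy=4,interpolation=cv2.INTER_CUBIC))
E
```

```text
[ 19.1  10.5 -40.   16.2 -27.2  47. ] [-0.4  1.7 -1.6] 0.02568377407908818 15.35
0.0 [0.0, 0.0, 0.0, -0.0, -0.0, -0.0]
tool y in S [-1.8e-03 -1.0e+00  6.0e-04] rock 179.96 tcp S [-16.4  -0.9 -13. ]
moment S [ 0.46  0.83 -0.09]
```

View pics/w11.png

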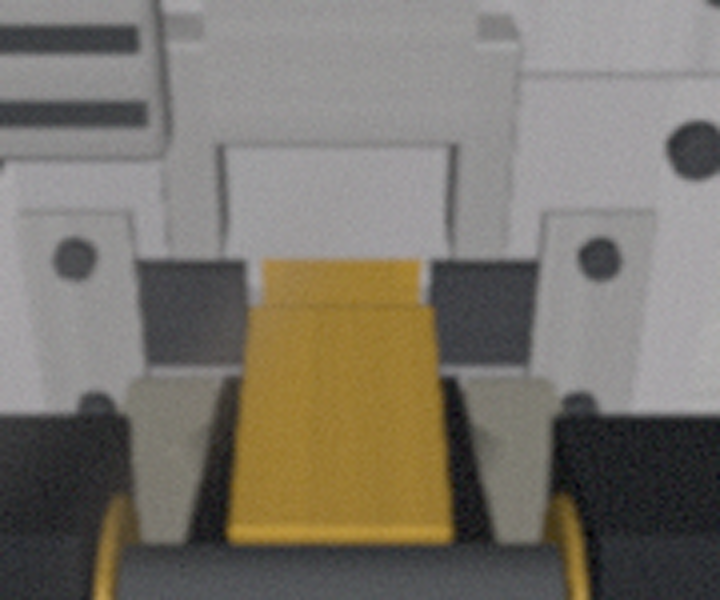

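Both keepers' inner ends (x=247 and 430) now lie clear outside the full collar (262–420): at 6.8 px/mm they are 27 mm apart, so about 4.8 mm back each. I draw along the slope axis.

Run:
```python
from S import *
s,p,Rm=state();print((Rm.T@A[:,2]).round(4), (Rm.T@A[:,2]*.01/.2).round(4))
```

```text
[-0.2569  0.0012 -0.9664] [-0.0128  0.0001 -0.0483]
```

Call:
{"fn": "apply_moves", "kwargs": {"moves": [[-0.0064,0,-0.024,0,0,0],[-0.0128,0,-0.048,0,0,0],[-0.0192,0,-0.072,0,0,0],[-0.0192,0,-0.072,0,0,0]], "grip_force": 50}}

```text
time_s: 15.9
tcp_pos: [0.5784, -0.0456, 0.0863]
eef_rot: [180.0, -15.1, -10.2]
contact_force: [0.1, -0.2, -0.8]
gripper_width: 0.0257
```

```bash
python3 rock.py 0
python3 - <<'E'
from S import *
from plant import imaging
s,p,Rm=state();print('moment S',(A.T@s['moment']).round(2),(Rm.T@A[:,2]*.01/.2).round(4))
im,d=imaging.capture('wrist');cv2.imwrite('pics/w12.png',cv2.resize(im[140:290,170:350],None,fx=4,fy=4,interpolation=cv2.INTER_CUBIC))
E
```

```text
[ 19.7   8.7 -39.8  15.5 -29.2  47.3] [-0.3 -0.1 -0.8] 0.025710414694252812 15.9
0.0 [0.0, 0.0, 0.0, -0.0, -0.0, 0.0]
tool y in S [-0.0012 -1.      0.0012] rock 179.93 tcp S [-16.6  -0.9   2.4]
moment S [ 0.    1.05 -0.03] [-0.0128  0.0001 -0.0483]
```

View pics/w12.png

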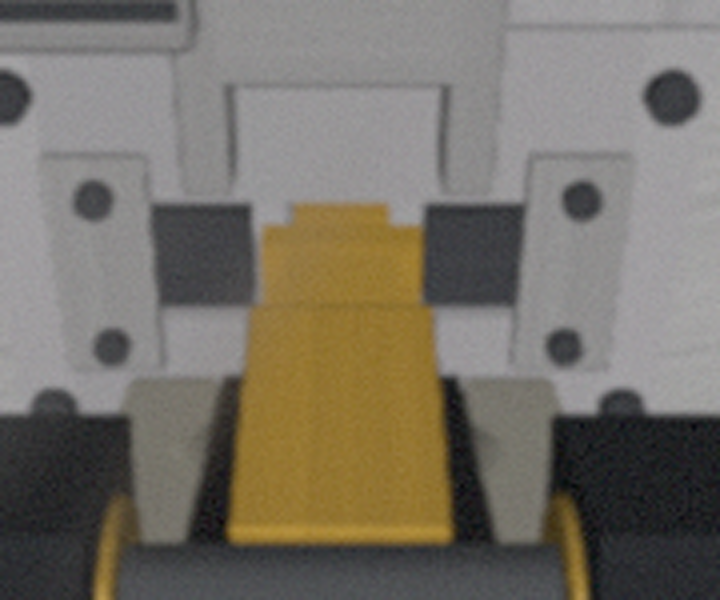

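The collar has come up past the keepers and the foot shows below it, with almost no force. I draw the rest.

Call:
{"fn": "apply_moves", "kwargs": {"moves": [[-0.0128,0,-0.048,0,0,0],[-0.0256,0,-0.097,0,0,0],[-0.0384,0,-0.145,0,0,0],[-0.0512,0,-0.193,0,0,0],[-0.064,0,-0.242,0,0,0],[-0.0768,0,-0.29,0,0,0],[-0.1024,0,-0.386,0,0,0],[-0.128,0,-0.48,0,0,0],[-0.128,0,-0.48,0,0,0]]}}

```text
time_s: 17.08
tcp_pos: [0.5299, -0.0363, 0.1737]
eef_rot: [-179.9, -15.3, -10.2]
contact_force: [0.1, 0.4, -1.9]
gripper_width: 0.0256
```

```bash
python3 rock.py 0
python3 - <<'E'
from S import *
from plant import imaging
for n,c in (('wrist',(120,384,130,390)),('side',(120,260,200,350))):
    im,d=imaging.capture(n);a,b,e,f=c;cv2.imwrite(f'pics/{n}13.png',cv2.resize(im[a:b,e:f],None,fx=2 if n=='wrist' else 4,fy=2 if n=='wrist' else 4,interpolation=cv2.INTER_CUBIC))
E
```

```text
[ 23.8  -2.1 -37.2  12.4 -42.8  47.8] [-0.9  0.5 -1.6] 0.025583513370664605 17.075
0.0 [0.0, 0.0, 0.0, -0.0, -0.0, 0.0]
tool y in S [-1.5e-03 -1.0e+00 -5.0e-04] rock 0.030000000000001137 tcp S [-15.7  -0.2 102.7]
```

View pics/wrist13.png

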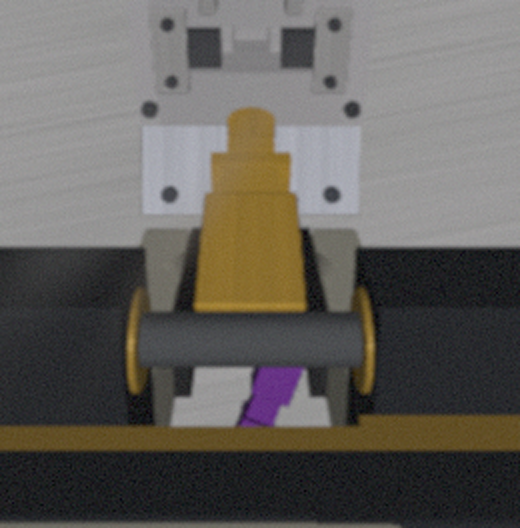

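View pics/side13.png

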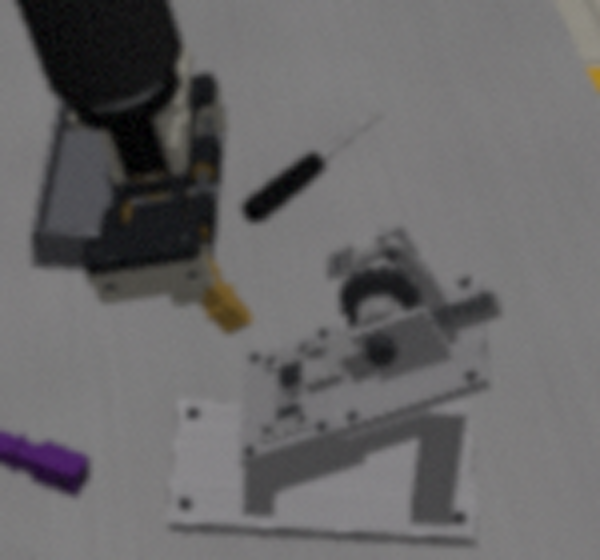

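The valve body is free of the nest, hanging in the jaws with its foot pointing forward and down. Now I measure the tray pose and its floor and rim heights from two views.

Run:
```python
from h import *
t=cv2.imread('pics/top0.png');s=cv2.imread('pics/side0.png')
cv2.imwrite('pics/tt.png',cv2.resize(t[168:258,102:208],None,fx=6,fy=6,interpolation=cv2.INTER_CUBIC))
cv2.imwrite('pics/ts.png',cv2.resize(s[140:194,202:264],None,fx=10,fy=10,interpolation=cv2.INTER_CUBIC))
P=cloud(info('top'),np.load('pics/top0.npy'));q=P[205:225,140:172].reshape(-1,3);print('floor',np.median(q,0),q[:,2].std())
Q=cloud(info('side'),np.load('pics/side0.npy'));q=Q[158:172,225:245].reshape(-1,3);print('floor side',np.median(q,0))
```

```text
floor [0.50096463 0.30526097 0.00558174] 0.05037352784708498
floor side [0.51273281 0.32681395 0.00511879]
```

View pics/tt.png

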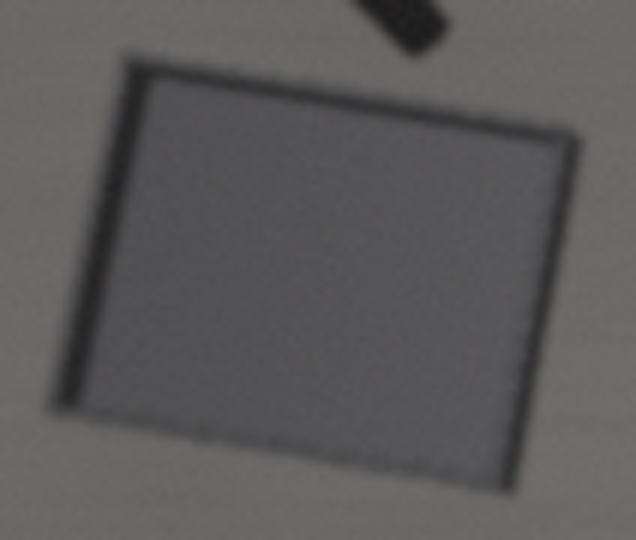

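View pics/ts.png

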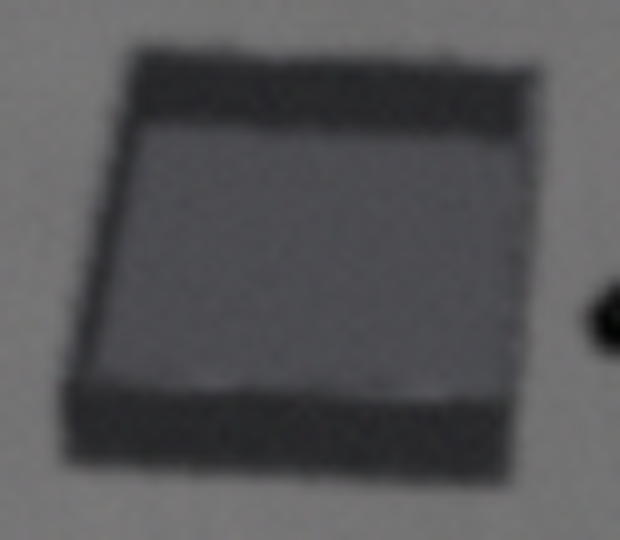

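Run:
```python
from S import *; from kin import *
ct,cs=info('top'),info('side')
f=lambda q,ox,oy,k:(ox+(q[0]+.5)/k-.5,oy+(q[1]+.5)/k-.5)
T=[(130,62),(580,135),(513,490),(55,408)];Sd=[(540,68),(515,400),(70,385),(135,48)]
C=[]
for a,b in zip(T,Sd):
    x,e=tri(ct,f(a,102,168,6),cs,f(b,202,140,10));C.append(onplane(ct,*f(a,102,168,6),.042));print(x.round(4),round(e,4),C[-1].round(4))
C=np.array(C);print('centre',C.mean(0));v=C[0]-C[3];print('yaw',np.degrees(np.arctan2(v[1],v[0])),np.linalg.norm(v)); v=C[1]-C[2];print(np.degrees(np.arctan2(v[1],v[0])));v=C[0]-C[1];print(np.degrees(np.arctan2(v[1],v[0]))-90,np.linalg.norm(v))
# valve direction in tool now
s,p,Rm=state();print(Rm.T@(-A[:,2]))
def tp(xy,z,yaw,tilt):
    # grasp point at xy,z ; tool x heading yaw, tool z tilted fwd by tilt
    Tm_=R.from_euler('ZYX',[yaw,-tilt,180],degrees=True).as_matrix()
    return np.r_[xy,z]+Tm_[:,2]*.0498,Tm_
c=C.mean(0)[:2]
for yaw in(-10,80,170,-100):
  for tilt in(0,15,30):
    for z in(.12,.03):
      P,T_=tp(c,z,yaw,tilt); o=ik(P,T_,6,q0=s['joints'])[0]; print(yaw,tilt,z,T_[:,2].round(2),f'{o[0]:.0e}',o[1].round(0))
```

```text
[0.5973 0.3848 0.0396] 0.0041 [0.5947 0.384  0.042 ]
[0.5627 0.1867 0.0451] 0.0061 [0.5601 0.1871 0.042 ]
[0.4103 0.2136 0.0437] 0.0046 [0.4081 0.2138 0.042 ]
[0.4456 0.4103 0.0428] 0.0017 [0.4448 0.4105 0.042 ]
centre [0.5019386  0.29884055 0.042     ]
yaw -10.03987320509828 0.1522044063520132
-9.959582382657679
-9.96084302062377 0.19991374815761387
[ 2.56775085e-01 -8.05481398e-04  9.66470852e-01]
-10 0 0.12 [-0. -0. -1.] 2e-29 [ 50.  19. -21.   0. -51.  30.]
-10 0 0.03 [-0. -0. -1.] 3e-26 [ 50.  25. -25.   0. -40.  30.]
-10 15 0.12 [ 0.25 -0.04 -0.97] 3e-26 [ 57.  13. -39.  25. -34.   3.]
-10 15 0.03 [ 0.25 -0.04 -0.97] 3e-31 [ 53.  20. -49.  45. -19. -15.]
-10 30 0.12 [ 0.49 -0.09 -0.87] 1e-28 [ 52.  11. -56.  74. -27. -41.]
-10 30 0.03 [ 0.49 -0.09 -0.87] 1e-02 [ 44.  20. -57.  96. -24. -58.]
80 0 0.12 [ 0. -0. -1.] 5e-27 [ 50.  18. -21.   0. -51. 120.]
80 0 0.03 [ 0. -0. -1.] 1e-25 [ 50.  25. -25.   0. -40. 120.]
80 15 0.12 [ 0.04  0.25 -0.97] 3e-31 [ 44.  15. -23. -13. -41. 135.]
80 15 0.03 [ 0.04  0.25 -0.97] 7e-27 [ 44.  22. -26. -17. -30. 140.]
80 30 0.12 [ 0.09  0.49 -0.87
[... 262 characters left out ...]
.25  0.04 -0.97] 1e-29 [  42.   25.   -7.  -13.  -68. -137.]
170 15 0.03 [-0.25  0.04 -0.97] 6e-30 [  42.   31.  -11.  -14.  -59. -134.]
170 30 0.12 [-0.49  0.09 -0.87] 2e-18 [  36.   33.    6.  -21.  -85. -130.]
170 30 0.03 [-0.49  0.09 -0.87] 2e-19 [  36.   38.    2.  -22.  -77. -127.]
-100 0 0.12 [-0.  0. -1.] 7e-22 [ 50.  18. -21.  -0. -51. -60.]
-100 0 0.03 [-0.  0. -1.] 2e-22 [ 50.  25. -26.  -0. -39. -60.]
-100 15 0.12 [-0.04 -0.25 -0.97] 5e-20 [ 54.  24. -16.   7. -64. -68.]
-100 15 0.03 [-0.04 -0.25 -0.97] 1e-19 [ 54.  30. -21.   8. -53. -70.]
-100 30 0.12 [-0.09 -0.49 -0.87] 1e-22 [ 57.  32. -10.  11. -77. -73.]
-100 30 0.03 [-0.09 -0.49 -0.87] 2e-19 [ 57.  37. -13.  12. -68. -75.]
```

Tray centre (0.502, 0.299), yaw −10°, rim about 43 mm, floor about 5 mm; the two views agree within about 3 mm in height and 3 mm in plan. I carry the part over with the tilt kept. Then I will touch the foot to the floor and lower with a light grip, so the body swivels down flat instead of falling.

```bash
cat > tr.py <<'E'
from h import *
tc=np.array([.503,.299]);ty=np.radians(-10.0);ux=np.array([np.cos(ty),np.sin(ty)]);uy=np.array([-ux[1],ux[0]])
def tpose(lx,ly,z,tilt=15,yaw=-10.0):
    T=R.from_euler('ZYX',[yaw,-tilt,180],degrees=True).as_matrix()
    return np.r_[tc+ux*lx+uy*ly,z]+T[:,2]*.0498,T
def where():
    s,p,Rm=state();g=p-Rm[:,2]*.0498;d=g[:2]-tc
    print('G tray',(np.array([d@ux,d@uy,g[2]])*1e3).round(1),'F',s['contact_force'].round(1),'w',s['gripper_width'].round(4),'t',s['time_s'],'j',s['joints'].round(0))
    return s,p,Rm
E
python3 - <<'E'
from tr import *; from kin import *
s,p,Rm=where()
for lx,z in((-.02,.12),(-.02,.08),(-.035,.03)):
    P,T=tpose(lx,0,z);print(rel(p,Rm,P,T).round(4),ik(P,T,4,q0=s['joints'])[0])
E
```

```text
Traceback (most recent call last):
  File "tr.py", line 8, in where
    print('G tray',(np.array([d@ux,d@uy,g[2]])*1e3).round(1),'F',s['contact_force'].round(1),'w',s['gripper_width'].round(4),'t',s['time_s'],'j',s['joints'].round(0))
                                                                                                 ^^^^^^^^^^^^^^^^^^^^^^^^
AttributeError: 'float' object has no attribute 'round'
```

```bash
sed -i "s/s\['gripper_width'\].round(4)/round(s['gripper_width'],4)/" tr.py
python3 - <<'E'
from tr import *; from kin import *
s,p,Rm=where()
for lx,z in((-.02,.12),(-.02,.08),(-.035,.03)):
    P,T=tpose(lx,0,z);print(rel(p,Rm,P,T).round(4),ik(P,T,4,q0=s['joints'])[0])
E
```

```text
G tray [  71.4 -325.9  220. ] F [-0.3 -0.3 -2.5] w 0.0259 t 17.175 j [ 24.  -2. -37.  12. -43.  48.]
[-5.785e-01 -1.628e+00  3.619e-01  7.000e-04 -1.300e-03 -2.500e-03] (np.float64(3.8790328136620637e-25), array([ 59.07451066,  12.30991734, -40.55835049,  25.38855136,
       -34.32174579,   0.19367849]))
[-6.307e-01 -1.628e+00  5.550e-01  7.000e-04 -1.300e-03 -2.500e-03] (np.float64(1.606422959292262e-30), array([ 57.96378038,  15.41420341, -44.55024819,  30.99144681,
       -27.77035547,  -5.25388544]))
[-7.6830e-01 -1.6277e+00  7.7680e-01  7.0000e-04 -1.3000e-03 -2.5000e-03] (np.float64(1.3755706619165292e-28), array([ 55.5536074 ,  18.79343078, -51.82818968,  47.03357956,
       -18.78318106, -20.26422883]))
```

Call:
{"fn": "apply_moves", "kwargs": {"moves": [[-0.03,-0.12,0,0,0,0],[-0.08,-0.3,0,0,0,0],[-0.12,-0.48,0,0,0,0],[-0.16,-0.66,0,0,0,0],[-0.2,-0.8,0,0,0,0],[-0.2,-0.85,0,0,0,0],[-0.2,-0.85,0,0,0,0]]}}

```text
time_s: 18.05
tcp_pos: [0.5216, 0.1376, 0.1607]
eef_rot: [179.9, -15.1, -10.2]
contact_force: [0.2, -1.0, -0.6]
gripper_width: 0.0254
```

Call:
{"fn": "apply_moves", "kwargs": {"moves": [[-0.05,-0.12,0,0,0,0],[-0.12,-0.3,0.02,0,0,0],[-0.2,-0.48,0.06,0,0,0],[-0.28,-0.65,0.12,0,0,0],[-0.34,-0.75,0.18,0,0,0],[-0.37,-0.775,0.24,0,0,0],[-0.37,-0.775,0.24,0,0,0]]}}

```text
time_s: 18.92
tcp_pos: [0.4907, 0.2988, 0.0937]
eef_rot: [179.8, -15.0, -10.2]
contact_force: [0.0, -0.1, -0.7]
gripper_width: 0.0258
```

Run:
```python
from tr import *
from plant import imaging
s,p,Rm=where()
for lx,z in((-.02,.12),(-.02,.08),(-.035,.03)):
    P,T=tpose(lx,0,z);print(rel(p,Rm,P,T).round(4))
im,d=imaging.capture('wrist');cv2.imwrite('pics/w14.png',im)
im,d=imaging.capture('side');cv2.imwrite('pics/s14.png',cv2.resize(im[110:230,180:330],None,fx=4,fy=4,interpolation=cv2.INTER_CUBIC))
```

```text
G tray [-25.   -2.1 141.8] F [ 0.  -0.1 -0.7] w 0.0258 t 18.925 j [ 60.  11. -39.  23. -38.   1.]
[-0.0042 -0.0122  0.1114  0.0031  0.     -0.002 ]
[-0.0559 -0.013   0.3046  0.0031  0.     -0.002 ]
[-0.1931 -0.0137  0.5267  0.0031  0.     -0.002 ]
```

View pics/w14.png

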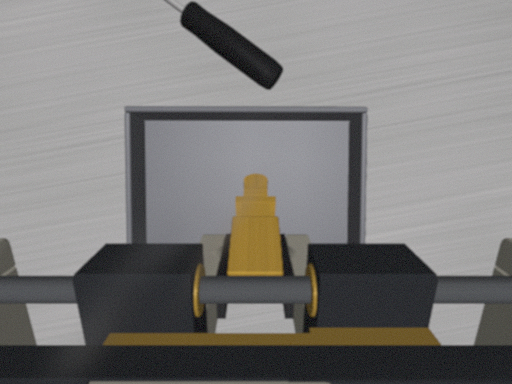

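View pics/s14.png

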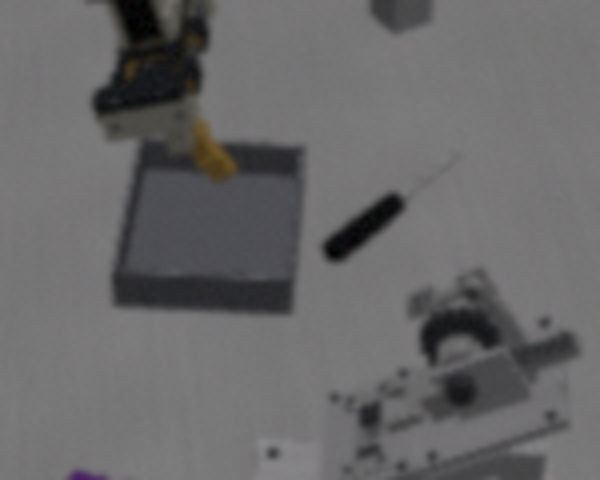

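Over the tray, with the foot at (255,185) in the wrist view, inside the rim. Lowering to just above the floor.

Call:
{"fn": "apply_moves", "kwargs": {"moves": [[-0.015,-0.004,0.06,0,0,0],[-0.035,-0.008,0.13,0,0,0],[-0.055,-0.012,0.21,0,0,0],[-0.07,-0.012,0.27,0,0,0],[-0.083,-0.012,0.31,0,0,0],[-0.083,-0.012,0.31,0,0,0]]}}

```text
time_s: 19.77
tcp_pos: [0.4917, 0.3009, 0.0303]
eef_rot: [179.8, -15.0, -10.2]
contact_force: [1.0, -0.6, -0.9]
gripper_width: 0.0255
```

Call:
{"fn": "apply_moves", "kwargs": {"moves": [[-0.005,0,0.02,0,0,0],[-0.01,0,0.039,0,0,0],[-0.013,0,0.048,0,0,0],[-0.013,0,0.048,0,0,0]]}}

```text
time_s: 20.27
tcp_pos: [0.4924, 0.3016, 0.0227]
eef_rot: [179.9, -15.2, -10.2]
contact_force: [-10.9, -3.0, 22.3]
gripper_width: 0.0258
```

Run:
```python
from tr import *
s,p,Rm=where()
for dx,dz in ((0,-5),(-5,-5),(-10,-30)): print(dx,dz,(Rm.T@np.r_[ux*dx,dz]/200).round(4))
```

```text
G tray [-24.    0.8  70.8] F [-10.9  -3.   22.3] w 0.0258 t 20.275 j [ 58.  16. -46.  34. -26.  -9.]
0 -5 [-0.0065 -0.      0.0241]
-5 -5 [-0.0307  0.0001  0.0176]
-10 -30 [-8.750e-02  1.000e-04  1.317e-01]
```

The foot touched at the predicted height (22 N). I loosen the grip to 8 N and ease it down and back so the body swivels.

Call:
{"fn": "apply_moves", "kwargs": {"moves": [[0,0,0,0,0,0],[-0.006,0,0.005,0,0,0],[-0.015,0,0.01,0,0,0],[-0.023,0,0.02,0,0,0],[-0.03,0,0.03,0,0,0],[-0.03,0,0.03,0,0,0]], "grip_force": 8}}

```text
time_s: 21.02
tcp_pos: [0.4884, 0.3033, 0.0159]
eef_rot: [-180.0, -15.2, -10.2]
contact_force: [-6.2, 0.5, 9.2]
gripper_width: 0.026
```

Run:
```python
from tr import *
from plant import imaging
s,p,Rm=where()
im,d=imaging.capture('wrist');cv2.imwrite('pics/w15.png',im[120:384,100:420].repeat(2,0).repeat(2,1))
```

```text
G tray [-28.2   1.7  64. ] F [-6.2  0.5  9.2] w 0.026 t 21.025 j [ 58.  16. -47.  36. -25. -11.]
```

View pics/w15.png

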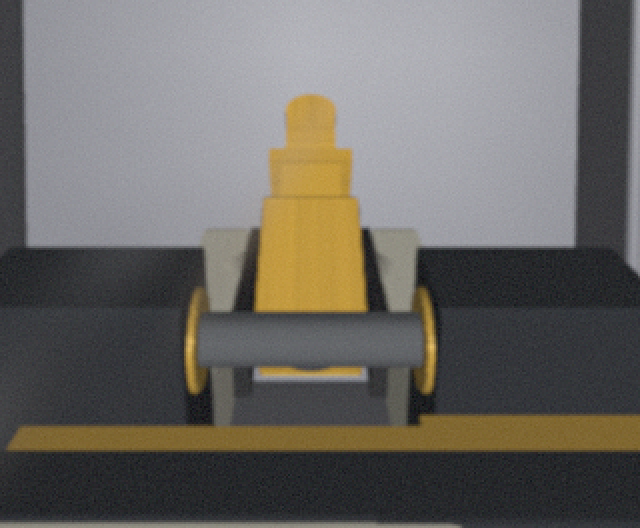

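The body swivels in the jaws as intended. I continue down.

Call:
{"fn": "apply_moves", "kwargs": {"moves": [[-0.013,0,0.01,0,0,0],[-0.026,0,0.019,0,0,0],[-0.04,0,0.033,0,0,0],[-0.054,0,0.047,0,0,0],[-0.066,0,0.065,0,0,0],[-0.066,0,0.065,0,0,0]]}}

```text
time_s: 21.82
tcp_pos: [0.479, 0.3055, -0.0002]
eef_rot: [-179.9, -15.2, -10.2]
contact_force: [-1.5, 0.5, 1.4]
gripper_width: 0.0259
```

Run:
```python
from tr import *
from plant import imaging
s,p,Rm=where()
im,d=imaging.capture('wrist');cv2.imwrite('pics/w16.png',im[120:384,100:420].repeat(2,0).repeat(2,1))
im,d=imaging.capture('side');cv2.imwrite('pics/s16.png',cv2.resize(im[110:230,180:330],None,fx=4,fy=4,interpolation=cv2.INTER_CUBIC))
```

```text
G tray [-37.8   2.2  47.9] F [-1.5  0.5  1.4] w 0.0259 t 21.825 j [ 58.  17. -50.  41. -22. -16.]
```

View pics/w16.png

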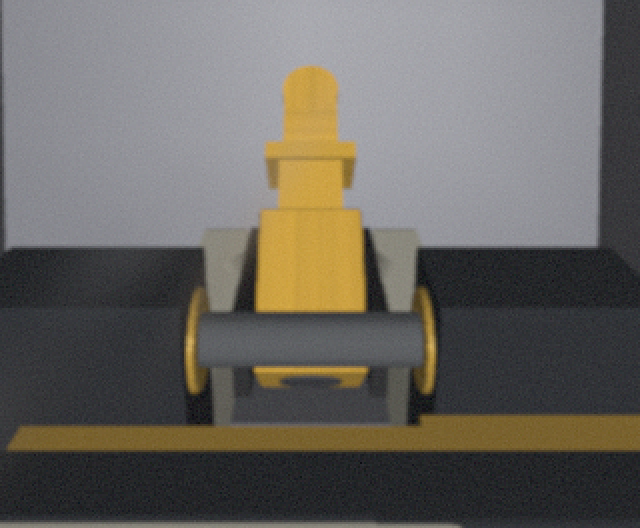

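View pics/s16.png

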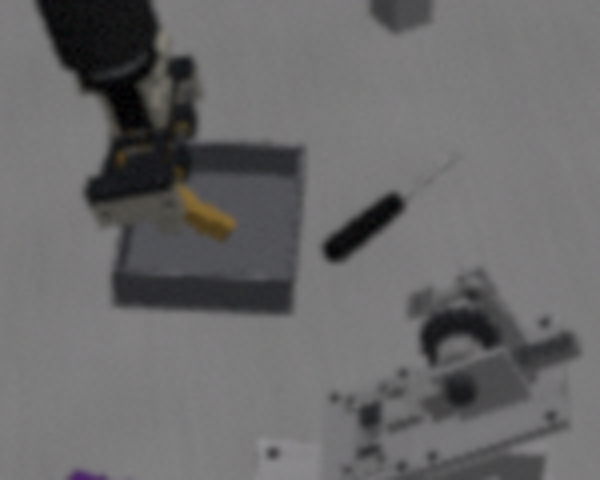

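Call:
{"fn": "apply_moves", "kwargs": {"moves": [[-0.015,0,0.018,0,0,0],[-0.03,0,0.036,0,0,0],[-0.043,0,0.052,0,0,0],[-0.053,0,0.064,0,0,0],[-0.06,0,0.073,0,0,0],[-0.06,0,0.073,0,0,0]]}}

```text
time_s: 22.68
tcp_pos: [0.4716, 0.3065, -0.0175]
eef_rot: [-180.0, -15.2, -10.2]
contact_force: [-0.1, 0.3, -1.2]
gripper_width: 0.0259
```

Run:
```python
from tr import *
from plant import imaging
s,p,Rm=where();c=info('wrist')
im,d=imaging.capture('wrist');cv2.imwrite('pics/w17.png',im[120:384,100:420].repeat(2,0).repeat(2,1))
P=cloud(c,d);m=brass(im)>0
for v in range(140,240,8):
    u=np.where(m[v,200:310])[0]
    if len(u): u=int(np.median(u))+200; q=P[v,u]; print(v,u,((q[:2]-tc)@ux*1e3).round(0),(q[2]*1e3).round(1))
```

```text
G tray [-45.3   1.9  30.5] F [-0.1  0.3 -1.2] w 0.0259 t 22.675 j [ 56.  18. -53.  50. -18. -24.]
148 255 16.0 24.3
156 254 12.0 25.2
164 254 8.0 26.9
172 254 3.0 27.3
180 254 -1.0 29.1
188 254 -5.0 30.5
196 254 -9.0 31.1
204 256 -13.0 31.6
212 255 -17.0 32.1
220 255 -21.0 32.0
228 255 -25.0 32.8
236 255 -28.0 37.7
```

View pics/w17.png

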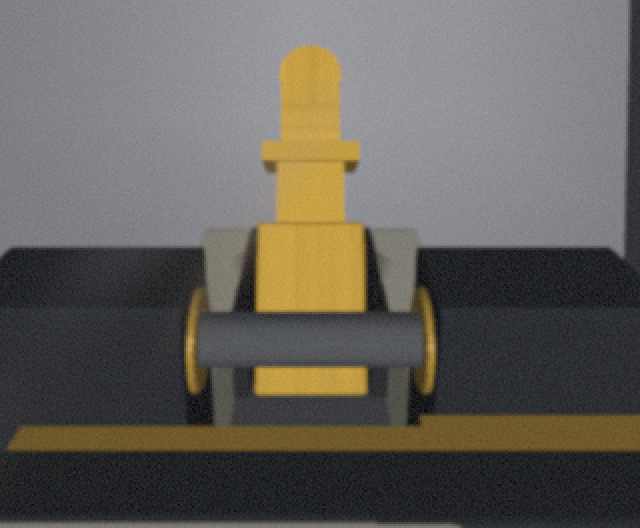

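The body is nearly flat (about 12° off). A few more millimetres down, then I release.

Call:
{"fn": "apply_moves", "kwargs": {"moves": [[-0.004,0,0.007,0,0,0],[-0.007,0,0.014,0,0,0],[-0.007,0,0.018,0,0,0],[-0.007,0,0.018,0,0,0]]}}

```text
time_s: 23.22
tcp_pos: [0.4712, 0.3064, -0.0214]
eef_rot: [-180.0, -15.2, -10.2]
contact_force: [-2.7, 0.8, 1.7]
gripper_width: 0.0262
```

```bash
python3 -c "
from tr import *
s,p,Rm=where();print((Rm.T@[0,0,.01]/.2).round(4))"
```

```text
G tray [-45.6   1.8  26.7] F [-2.7  0.8  1.7] w 0.0262 t 23.225 j [ 56.  19. -54.  52. -18. -26.]
[ 0.0131 -0.     -0.0483]
```

Call:
{"fn": "apply_moves", "kwargs": {"moves": [[0,0,0,0,0,0],[0,0,0,0,0,0],[0,0,0,0,0,0],[0,0,0,0,0,0],[0,0,0,0,0,0],[0,0,0,0,0,0]], "hand": -1}}

```text
time_s: 23.98
tcp_pos: [0.4713, 0.3064, -0.0214]
eef_rot: [-180.0, -15.2, -10.2]
contact_force: [0.0, 0.3, 1.7]
gripper_width: 0.0803
```

Call:
{"fn": "apply_moves", "kwargs": {"moves": [[0.013,0,-0.048,0,0,0],[0.04,0,-0.145,0,0,0],[0.08,0,-0.29,0,0,0],[0.12,0,-0.44,0,0,0],[0.16,0,-0.58,0,0,0],[0.2,0,-0.72,0,0,0],[0.2,0,-0.72,0,0,0]]}}

```text
time_s: 24.85
tcp_pos: [0.4727, 0.3076, 0.1303]
eef_rot: [-179.7, -15.3, -10.2]
contact_force: [0.1, -0.3, -0.7]
gripper_width: 0.0878
```

Run:
```python
from tr import *
from plant import imaging
s,p,Rm=where();c=info('wrist')
im,d=imaging.capture('wrist');cv2.imwrite('pics/w18.png',im)
im,d=imaging.capture('side');cv2.imwrite('pics/s18.png',im)
im,d=imaging.capture('top');cv2.imwrite('pics/t18.png',im)
```

```text
G tray [-44.5   3.  178.3] F [ 0.1 -0.3 -0.7] w 0.0878 t 24.85 j [ 63.   7. -37.  22. -43.   1.]
```

View pics/w18.png

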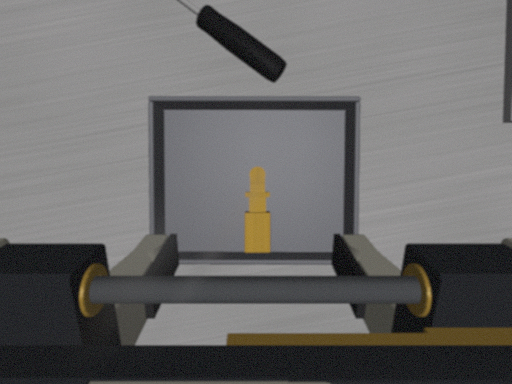

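View pics/s18.png

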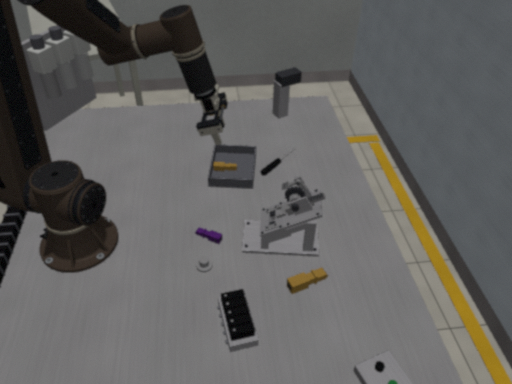

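View pics/t18.png

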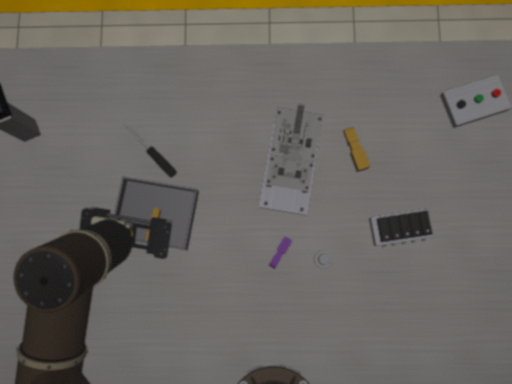

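The body lies flat inside the tray ((257,210) in the wrist view, (225,166) in the side view). Screwdriver, hub, manifold and the look-alikes are at their first pixels. I hand the job in.

```bash
python3 -c "
from plant import r
print(r.close_job())"
```

```text
the job is handed in; nothing more can be done
None
```

The jammed brass valve body now lies flat on the floor of the grey tray, and I handed the job in at about 25 s of the 54 s allowed.

**What I did**
- Pressed the pawl pad (peak about 20 N) until the fork had run fully back; the prong ends measured S x ≈ 24.4 mm.
- Took the head across S y with the tool tilted 15° from the pocket axis, because the full slope angle was out of the arm's joint range.
- Rocked the head to both side stops, −y first.
- Drew the body out along the pocket axis with almost no force.
- Touched its foot to the tray floor and let it swivel flat in a light 8 N grip before opening the jaws.

**Last checks**
- After the rocking, both keepers stood clear of the collar: I measured 27 mm between their ends, so about 4.8 mm back each.
- The last pictures show the body inside the tray walls, the jaws open and clear above it, and the screwdriver, hub, manifold and look-alikes unmoved.

**What disagreed**
- The finger tips stood about 31 mm short of the reported TCP. Wrist depth, side-camera depth and contact on the pad all agreed on this, so I worked with that offset throughout.
- The tray's rim corners from the two views differed by 2 to 6 mm.
- The tool turned to about 12° at each rock, past the 9 to 10° stops. I took the extra turn as give in the grip, because the force rose at each end.

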